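Stack the boards and cover of a slit lamp power unit

ROBOT

A 6-joint arm with a two-finger parallel gripper is mounted at the origin on the work surface. World frame = base frame: x ahead of the robot, y to its left, z up, the work surface at z = 0. Lengths are in m, angles in rad, forces in N, time in s.
With the tool pointing down it reaches from about 0.3 to 0.875 m from the base axis. Payload 4.2 kg.
Tool frame: the origin (TCP) lies where the fingers leave the gripper's body, on its centre line; the fingertips stand 73 mm ahead of it and the grasp point (between the pads) lies 54 mm ahead of it; z points along the fingers, y is the direction in which the jaws open and shut (so a half turn about z gives the same grasp; the last joint's range is limited). The gripper opens to 85 mm and grips with 20 to 120 N. Pads are 22 mm wide; open, the fingers measure 114 mm over their backs; the gripper's body (76 mm by 85 mm) begins 54 mm behind the grasp point. The pads swing forward as they close: fully open they stand 13 mm farther back than shut.
Start: joints at [-1.188, 0.32, 1.565, -0, 1.257, -0.02], TCP at [0.225, -0.529, 0.304] pointing down, gripper open.
Joint ranges: [-3.11, 3.11], [-0.84, 2.01], [0.21, 2.61], [-1.34, 4.49], [0.05, 2.63], [-2.56, 2.56]. Speed limits (rad/s): [2.57, 2.57, 3.14, 3.14, 3.14, 3.14].

INTERFACE

Orientations are given as a unit quaternion [x, y, z, w].
In Python, from rig import sensors, eyes, bot gives the robot as it stands.
- The arm moves only by the tool drive_tool, never from a script. Its argument "commands" is a list of rows, each an object of numbers: "rx", "ry", "rz": the turn, a rotation vector about the world's x, y, z in units of 6 degrees (1.0 is 6 degrees); "dx", "dy", "dz": the shift along the world's x, y, z in mm; "grip": the opening in per cent of the stroke, from 0 (shut) to 100 (fully open). A call has 1 to 20 rows; each row is the pose to reach, as a shift and turn from the pose measured when the call began; what a row does not reach only later rows make up. A row lasts 1/12 s, in which the tool goes at most 41.7 mm and 7.16 degrees, less where a joint would pass 70% of its speed; a pose out of reach is approached as far as the arm can. A call with a gripper value outside its range is refused whole. The fingers move at their own pace and stop on an object; the grip force is fixed at half the most. Time passes only in rows, so rows that repeat a pose let the fingers close. It gives the time, the measured TCP pose, the force and the opening at its end, in the units of the state.
- sensors.get_obs(): the state, without advancing time (a new reading comes with each control period).
- eyes.snapshot(name): name is "side" or "top"; returns the picture (400x640x3 uint8, red, green, blue); there is no depth.
- eyes.camera_info(name): a dict with "intrinsics" (3x3 intrinsics, pixels), "xyz" and "attitude" of the camera in the world. Camera axes: x right, y down, z forward; pixel columns grow to the right and rows downward; lengths in m; the calibration is good to about 2 mm. A picture is of the moment at which its call begins. camera_info takes no time and is no camera call.
- bot.job_done(): hands the job in, once; it reports no verdict.
The state is a dict: "t": time; "joint_positions": joint angles; "dq": joint speeds; "joint_torque": joint torques, N m; "position": TCP position; "tool_rot": TCP orientation; "ft_force": force on the tool from outside, world axes, zero at the start; "torque": the same for the moment, N m; "finger_gap": finger opening in m.
Only numpy, scipy, OpenCV 4.12 (cv2) and the standard library are available. Lean on these libraries where they do the work, as an engineer would, in place of code of your own. Each camera call takes 0.05 s, during which the arm holds its last target. There are 200 camera calls.

TASK

Rebuild the slit lamp's power unit: first swing the dimmer lever right back to its off stop and leave it there while you work. Then lower every loose green circuit board over the four standoff posts of the cream chassis, one on top of another in any order, each flat and fully home, and lastly the cream slotted cover over the same posts on top of them; lower the plates, do not drop them. When the cover is on, set the dimmer lever upright (half brightness), let go, and leave the other things on the table alone.

Things in the scene. Friction and masses are not known exactly. Their poses are not given: they have to be found in the camera images.
- chassis: fixed cream power unit chassis, 180 (x) x 90 (y) x 30 mm high, with four upright brass standoff posts at x = +-62, y = +-17 mm; posts 7 mm thick, rising 70 mm above the chassis top (tips 100 mm above the table), the last 10 mm tapering to 2 mm. Origin: centre of its underside, on the table; x along its length, z up
- seat (a point): point at the centre of the chassis's top face, 30 mm above the table, between the posts: the origin of the first plate comes to here, each further plate 16 mm higher; axes as the chassis
- board1: green circuit board, black chip, two blue capacitors (to 9 mm tall): 150 (x) x 56 (y) x 5 mm plate, 11 mm hole near each corner (x +-62, y +-17), on two rails 11 mm high (at x +-46, 8 wide, 44 long). Origin: centre, underside of the rails; the plate spans 11 to 16 mm above it; z up. Grip across the 56 mm at the middle; either way round will do. 0.12 kg. None if absent (2 or 3 present)
- board2: green circuit board, copper coil block (8 mm tall): 150 (x) x 56 (y) x 5 mm plate, 11 mm hole near each corner (x +-62, y +-17), on two rails 11 mm high (at x +-46, 8 wide, 44 long). Origin: centre, underside of the rails; the plate spans 11 to 16 mm above it; z up. Grip across the 56 mm at the middle; either way round will do. 0.12 kg. None if absent (2 or 3 present)
- board3: green circuit board, heat sink, two orange capacitors (to 9 mm tall): 150 (x) x 56 (y) x 5 mm plate, 11 mm hole near each corner (x +-62, y +-17), on two rails 11 mm high (at x +-46, 8 wide, 44 long). Origin: centre, underside of the rails; the plate spans 11 to 16 mm above it; z up. Grip across the 56 mm at the middle; either way round will do. 0.12 kg. None if absent (2 or 3 present)
- cover: cream cover plate with six dark vent slots across its middle: 150 (x) x 56 (y) x 5 mm plate, 11 mm hole near each corner (x +-62, y +-17), on two rails 11 mm high (at x +-46, 8 wide, 44 long). Origin: centre, underside of the rails; the plate spans 11 to 16 mm above it; z up. Grip across the 56 mm at the middle; either way round will do. 0.2 kg. Always present
- dimmer: fixed cream dimmer box 120 (x) x 70 (y) x 40 mm high, with a lever on top. Origin: centre of its underside on the table. The lever's hinge lies along the box's y, through the point 40 mm above the origin; dark marks on the box show the two end positions, red ones the middle
- lever (a joint): dimmer lever angle in rad, 0 to 1.4: at 0 (off stop) it leans 0.7 rad from vertical towards the box's own -x, at 0.7 it stands upright (half brightness), at 1.4 (full) it leans 0.7 rad towards the box's +x. It stays where it is left, and takes about 1.5 N at the knob to move
- lever_knob (a point): centre of the lever's black ball knob, 26 mm across, 90 mm from the hinge; moves with the lever
- gel: bystander, leave alone: a blue hand-gel bottle, 60 mm across, 150 mm tall. Origin: centre of its underside
- drops: bystander, leave alone: a small white eye-drop bottle, 32 mm across, 60 mm tall. Origin: centre of its underside
- mug: bystander, leave alone: a blue mug, 76 mm across, 90 mm tall. Origin: centre of its underside
- lens_tin: bystander, leave alone: a round aluminium lens tin, 60 mm across, 23 mm tall. Origin: centre of its underside
- driver: bystander, leave alone: a screwdriver 170 mm long, lying along its own x. Origin: near its middle
There are look-alikes about, which are no part of the job. Several things have the shape of the cover; the one meant has the colours described above. Leave any yellow look-alike of the board3 alone.

How it is judged:
On the way, in this order (a step that is already met when the one before it is completed fails the run):
1. the dimmer lever is swung back to its off stop (value of joint lever below 0.08 rad), for 0.2 s.
2. every board present lies flat and home over the four posts, the dimmer still off (horizontal distance between each of board1, board2, board3 and seat below 0.005 m and angle between the x axis of each of board1, board2, board3 and the x axis of chassis, either way round below 0.08 rad and angle between each of board1, board2, board3's own z axis and vertical below 0.05 rad and (z of board1 in the frame of seat between -0.0035 and 0.0035 m or z of board1 in the frame of seat between 0.0125 and 0.0195 m or z of board1 in the frame of seat between 0.0285 and 0.0355 m) and (z of board2 in the frame of seat between -0.0035 and 0.0035 m or z of board2 in the frame of seat between 0.0125 and 0.0195 m or z of board2 in the frame of seat between 0.0285 and 0.0355 m) and (z of board3 in the frame of seat between -0.0035 and 0.0035 m or z of board3 in the frame of seat between 0.0125 and 0.0195 m or z of board3 in the frame of seat between 0.0285 and 0.0355 m) and value of joint lever below 0.12 rad), for 0.2 s.
3. the cover lies flat and home on top of the boards, the dimmer still off (horizontal distance between cover and seat below 0.005 m and angle between the x axis of cover and the x axis of chassis, either way round below 0.08 rad and angle between cover's own z axis and vertical below 0.05 rad and (z of cover in the frame of seat between 0.0285 and 0.0355 m or z of cover in the frame of seat between 0.0445 and 0.0515 m) and value of joint lever below 0.12 rad), for 0.2 s.
At the end, for the whole second after the job is handed in: every board present and then the cover lie over the four posts, flat (within 0.05 rad) and fully home on what is below (within 3.5 mm), the cover topmost; the lever stands at 0.70 +- 0.12 rad; all at rest (horizontal distance between each of board1, board2, board3, cover and seat below 0.005 m and angle between the x axis of each of board1, board2, board3, cover and the x axis of chassis, either way round below 0.08 rad and angle between each of board1, board2, board3, cover's own z axis and vertical below 0.05 rad and (z of board1 in the frame of seat between -0.0035 and 0.0035 m or z of board1 in the frame of seat between 0.0125 and 0.0195 m or z of board1 in the frame of seat between 0.0285 and 0.0355 m) and (z of board2 in the frame of seat between -0.0035 and 0.0035 m or z of board2 in the frame of seat between 0.0125 and 0.0195 m or z of board2 in the frame of seat between 0.0285 and 0.0355 m) and (z of board3 in the frame of seat between -0.0035 and 0.0035 m or z of board3 in the frame of seat between 0.0125 and 0.0195 m or z of board3 in the frame of seat between 0.0285 and 0.0355 m) and (z of cover in the frame of seat between 0.0285 and 0.0355 m or z of cover in the frame of seat between 0.0445 and 0.0515 m) and value of joint lever between 0.58 and 0.82 rad and linear speed of each of board1, board2, board3, cover below 0.02 m/s); the robot touches nothing.
It fails at once if a board is put on the posts before the dimmer is off (value of joint lever above 0.3 rad and horizontal distance between cover and seat above 0.06 m and horizontal distance between any of board1, board2, board3 and seat below 0.03 m).
It fails at once if a plate is dropped down the posts ((linear speed of board1 above 0.8 m/s and horizontal distance between board1 and seat below 0.015 m) or (linear speed of board2 above 0.8 m/s and horizontal distance between board2 and seat below 0.015 m) or (linear speed of board3 above 0.8 m/s and horizontal distance between board3 and seat below 0.015 m) or (linear speed of cover above 0.8 m/s and horizontal distance between cover and seat below 0.015 m)).
It fails at once if a bystander is pushed more than 4 cm (distance of any of gel, drops, mug, lens_tin, driver from where it was at the start of the episode above 0.04 m).
It fails at once if a standing bystander is knocked over (angle between any of gel, drops, mug's own z axis and vertical above 0.5 rad).
Of board1, board2, board3 only 2 to 3 are there at a start; the rules pass over those that are not, and their reading is None.
At some moment in a run one of board1, board2, board3, cover may be knocked a few centimetres aside while the robot is not near it.
It also fails if it takes over 210 s, if anything falls off the work surface, if the arm or the gripper's body presses on something with over 40 N, if the wrist force passes 120 N, or if a joint passes its speed limit or range.

## Working session

There is one attempt and no reset: what is moved stays moved. The work goes in short steps, Python scripts to look and compute and a tool call to move; the robot and the scene stay as the last step left them, time stands still between calls to the robot, and variables do not carry over. Pictures are saved under pics/ and viewed, about 12 in all and at most 16, crops included, and the job is handed in when it is done.

Besides the shell and the picture viewer there is one more tool, called after "Call:" as name(argument=value, ...) on one line, values as JSON. drive_tool: Moves the arm, as the interface text tells. Its arguments: {"type":"object","properties":{"commands":{"type":"array","items":{"type":"object","properties":{"rx":{"type":"number"},"ry":{"type":"number"},"rz":{"type":"number"},"dx":{"type":"number"},"dy":{"type":"number"},"dz":{"type":"number"},"grip":{"type":"number"}}}}},"required":["commands"]}

```bash
ls; mkdir -p pics
python3 - <<'E'
from rig import sensors, eyes, bot
import cv2
for n in("top","side"):
    c=eyes.camera_info(n);print(n,c)
    cv2.imwrite(f"pics/{n}0.png",eyes.snapshot(n)[:,:,::-1])
o=sensors.get_obs();print(o)
E
```

```text
pics
top {'intrinsics': array([[449.04257198,   0.        , 322.61869872],
       [  0.        , 449.04257198, 204.36251797],
       [  0.        ,   0.        ,   1.        ]]), 'xyz': array([0.29170322, 0.10282179, 1.3539478 ]), 'attitude': array([-0.70059084,  0.70795657, -0.06962232,  0.05588115])}
side {'intrinsics': array([[441.03817337,   0.        , 319.24588873],
       [  0.        , 441.03817337, 201.98594663],
       [  0.        ,   0.        ,   1.        ]]), 'xyz': array([-0.26528023,  1.1456604 ,  0.83498625]), 'attitude': array([-0.28275948,  0.8145982 , -0.48212665,  0.1550185 ])}
{'t': 0.1, 'joint_positions': array([-1.18801004e+00,  3.20242635e-01,  1.56555196e+00,  6.62401185e-06,
        1.25741339e+00, -2.00518336e-02]), 'dq': array([-0.00228156, -0.00246331, -0.0029035 ,  0.00015388, -0.00051526,
       -0.00178349]), 'joint_torque': array([-3.73170815e-04, -4.16409302e+01, -2.34705180e+01, -2.95933880e-06,
        4.92155144e-03,  9.14382895e-06]), 'position': array([ 0.22527663, -0.52869558,  0.30315979]), 'tool_rot': array([ 9.79783553e-01,  2.00058834e-01, -1.42584625e-04, -7.94989273e-04]), 'ft_force': array([ 0.11408424, -0.62702135, -0.1836922 ]), 'torque': array([ 0.04602854, -0.0222816 , -0.04681426]), 'finger_gap': 0.08530843473580554}
```

View pics/top0.png

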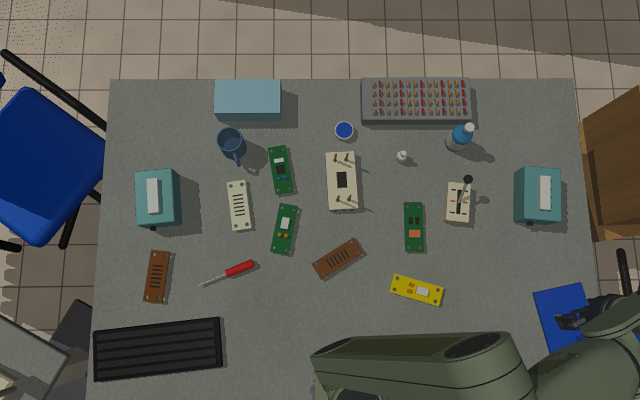

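View pics/side0.png

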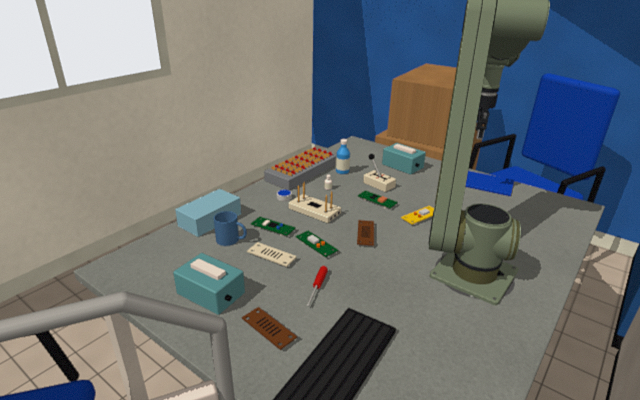

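The top view shows these things:
- **Chassis:** (342,181).
- **Dimmer:** (460,202), knob at (468,180).
- **Green boards:** (280,170), (285,229) and (414,227).
- **Cover candidates:** cream (239,205), brown (157,276) and brown (338,258). The cream one fits the description.
- **Yellow look-alike of board3:** (417,290), to be left alone.

Next I'll confirm these in enlarged crops.

Run:
```python
import cv2
i=cv2.imread("pics/top0.png")
cv2.imwrite("pics/c1.png",cv2.resize(i[135:265,215:375],None,fx=5,fy=4.6,interpolation=cv2.INTER_CUBIC)[:, :])
cv2.imwrite("pics/c2.png",cv2.resize(i[140:260,390:490],None,fx=5,fy=5,interpolation=cv2.INTER_CUBIC))
```

```text
(no output)
```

View pics/c1.png

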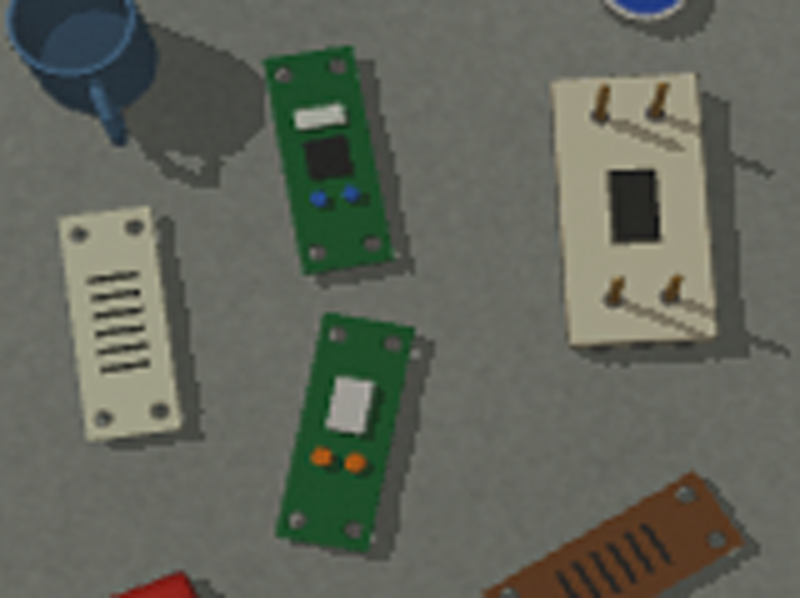

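View pics/c2.png

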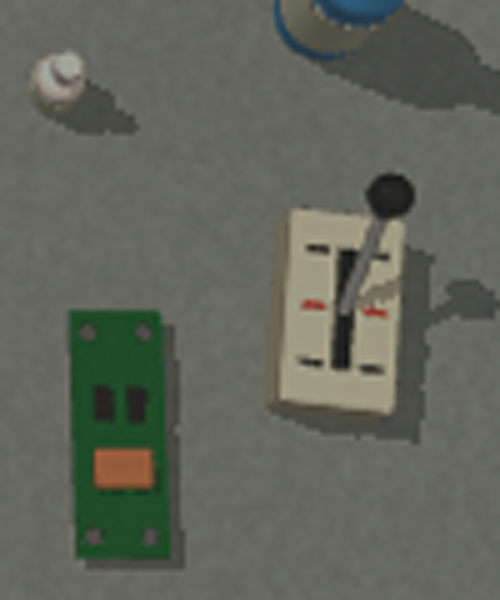

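c1 shows the cream cover with slots at (239,205). It also shows board1 (black chip, blue caps), board3 (heat sink, orange caps) and the chassis with four posts. c2 shows board2 (coil block) and the dimmer, with the knob leaning toward the top of the image at (468,179). All three boards are present. Next I'll compute their poses.

```bash
cat > h.py <<'E'
from rig import sensors, eyes, bot
import numpy as np, cv2
from scipy.spatial.transform import Rotation as R
from scipy.optimize import least_squares
CI={n:eyes.camera_info(n) for n in("top","side")}
def w(px,z,cam="top"):
    c=CI[cam];px=np.atleast_2d(np.array(px,float))
    d=np.c_[px,np.ones(len(px))]@np.linalg.inv(c["intrinsics"]).T@R.from_quat(c["attitude"]).as_matrix().T
    return c["xyz"]+d*((z-c["xyz"][2])/d[:,2])[:,None]
def p(X,cam="top"):
    c=CI[cam];v=(np.atleast_2d(X)-c["xyz"])@R.from_quat(c["attitude"]).as_matrix()@c["intrinsics"].T
    return v[:,:2]/v[:,2:]
def fit(px,z,pat):
    """pose x,y,yaw of a pattern (n,2) at height z from top pixels"""
    f=lambda q:(p(np.c_[np.array(pat)@np.array([[np.cos(q[2]),np.sin(q[2])],[-np.sin(q[2]),np.cos(q[2])]])+q[:2],np.full(len(pat),z)])-px).ravel()
    c=w(px,z)[:,:2].mean(0);s=least_squares(f,[*c,0]);return s.x,abs(s.fun).max()
H=[(.062,.017),(.062,-.017),(-.062,.017),(-.062,-.017)]
PL=[(.075,.028),(.075,-.028),(-.075,.028),(-.075,-.028)]
def state():
    o=sensors.get_obs();print(round(o["t"],2),o["position"].round(4),"yaw",R.from_quat(o["tool_rot"]).as_matrix()[:,1].round(4),R.from_quat(o["tool_rot"]).as_matrix()[:,2].round(4),"F",o["ft_force"].round(1),"gap",round(o["finger_gap"],4));return o
E
python3 - <<'E'
from h import *
c1=lambda l:np.array([(215+(u+.5)/5-.5,135+(v+.5)/4.6-.5) for u,v in l])
c2=lambda l:np.array([(390+(u+.5)/5-.5,140+(v+.5)/5-.5) for u,v in l])
def show(n,hol,cor):
    print(n,fit(hol,.016,H),fit(cor,.016,PL))
show("b1",c1([(282,74),(337,66),(317,253),(372,243)]),c1([(264,60),(351,46),(305,274),(393,260)]))
show("b3",c1([(337,334),(393,343),(297,520),(353,529)]),c1([(325,313),(414,327),(277,537),(368,552)]))
show("cov",c1([(78,233),(134,227),(104,418),(159,410)]),c1([(58,217),(148,206),(88,440),(180,429)]))
show("b2",c2([(88,332),(143,332),(94,536),(151,536)]),c2([(69,311),(160,311),(77,558),(169,557)]))
print("chassis posts base",fit(c1([(600,116),(655,113),(615,299),(670,296)]),.030,H))
print("chassis tips",fit(c1([(603,88),(662,85),(619,279),(676,277)]),.100,H))
print("chassis corners",fit(c1([(553,82),(695,74),(570,345),(715,337)]),.030,[(.09,.045),(.09,-.045),(-.09,.045),(-.09,-.045)]))
print("dimmer",fit(c2([(290,208),(404,221),(280,403),(393,415)]),.040,[(.06,.035),(.06,-.035),(-.06,.035),(-.06,-.035)]))
k=c2([(390,195)])
for z in (.1,.11,.12,.13):print(z,w(k,z),p(w(k,z),"side"))
E
```

```text
b1 (array([0.64312449, 0.20466395, 0.17759137]), np.float64(0.1586252480450412)) (array([0.64266497, 0.20391375, 0.17483515]), np.float64(0.2998837528762124))
b3 (array([ 0.46028339,  0.19288448, -0.19052881]), np.float64(0.07165597842663374)) (array([ 0.46002618,  0.19224739, -0.18586175]), np.float64(0.2237751536478072))
cov (array([0.53388065, 0.32958484, 0.143907  ]), np.float64(0.1814327942668399)) (array([0.53344121, 0.32973476, 0.14280853]), np.float64(0.2677309918656192))
b2 (array([ 0.46256589, -0.19747487, -0.01356842]), np.float64(0.08200779002191894)) (array([ 0.46265191, -0.19732518, -0.01250622]), np.float64(0.1820422465092406))
chassis posts base (array([0.60623312, 0.01712942, 0.05383057]), np.float64(0.13679446544153961))
chassis tips (array([0.6048704 , 0.01848377, 0.04939778]), np.float64(0.2489676760580437))
chassis corners (array([0.60446048, 0.01822059, 0.04559503]), np.float64(0.5677505136620766))
dimmer (array([ 0.53186636, -0.32954411, -0.11901098]), np.float64(0.43307906107298777))
0.1 [[ 0.58866637 -0.34225014  0.1       ]] [[371.05895182 158.41176591]]
0.11 [[ 0.58629814 -0.33870077  0.11      ]] [[371.28000674 156.60752984]]
0.12 [[ 0.58392992 -0.33515141  0.12      ]] [[371.50313993 154.78633105]]
0.13 [[ 0.58156169 -0.33160204  0.13      ]] [[371.72838084 152.94792918]]
```

Call:
drive_tool(commands=[{"dx":406,"dy":185,"rz":-5,"grip":0},{"dx":406,"dy":185,"rz":-5,"grip":0},{"dx":406,"dy":185,"rz":-5,"grip":0},{"dx":406,"dy":185,"rz":-5,"grip":0},{"dx":406,"dy":185,"rz":-5,"grip":0},{"dx":406,"dy":185,"rz":-5,"grip":0},{"dx":406,"dy":185,"rz":-5,"grip":0},{"dx":406,"dy":185,"rz":-5,"grip":0},{"dx":406,"dy":185,"rz":-5,"grip":0},{"dx":406,"dy":185,"rz":-5,"grip":0},{"dx":406,"dy":185,"rz":-5,"grip":0},{"dx":406,"dy":185,"rz":-5,"grip":0},{"dx":406,"dy":185,"rz":-5,"grip":0},{"dx":406,"dy":185,"rz":-5,"grip":0},{"dx":406,"dy":185,"rz":-5,"grip":0}])

```text
schema error: expected keys rx, ry, rz, dx, dy, dz, grip
```

All seven keys are needed in every row.

Call:
drive_tool(commands=[{"dx":406,"dy":185,"dz":0,"rx":0,"ry":0,"rz":-5,"grip":0},{"dx":406,"dy":185,"dz":0,"rx":0,"ry":0,"rz":-5,"grip":0},{"dx":406,"dy":185,"dz":0,"rx":0,"ry":0,"rz":-5,"grip":0},{"dx":406,"dy":185,"dz":0,"rx":0,"ry":0,"rz":-5,"grip":0},{"dx":406,"dy":185,"dz":0,"rx":0,"ry":0,"rz":-5,"grip":0},{"dx":406,"dy":185,"dz":0,"rx":0,"ry":0,"rz":-5,"grip":0},{"dx":406,"dy":185,"dz":0,"rx":0,"ry":0,"rz":-5,"grip":0},{"dx":406,"dy":185,"dz":0,"rx":0,"ry":0,"rz":-5,"grip":0},{"dx":406,"dy":185,"dz":0,"rx":0,"ry":0,"rz":-5,"grip":0},{"dx":406,"dy":185,"dz":0,"rx":0,"ry":0,"rz":-5,"grip":0},{"dx":406,"dy":185,"dz":0,"rx":0,"ry":0,"rz":-5,"grip":0},{"dx":406,"dy":185,"dz":0,"rx":0,"ry":0,"rz":-5,"grip":0},{"dx":406,"dy":185,"dz":0,"rx":0,"ry":0,"rz":-5,"grip":0},{"dx":406,"dy":185,"dz":0,"rx":0,"ry":0,"rz":-5,"grip":0},{"dx":406,"dy":185,"dz":0,"rx":0,"ry":0,"rz":-5,"grip":0},{"dx":406,"dy":185,"dz":0,"rx":0,"ry":0,"rz":-5,"grip":0},{"dx":406,"dy":185,"dz":0,"rx":0,"ry":0,"rz":-5,"grip":0},{"dx":406,"dy":185,"dz":0,"rx":0,"ry":0,"rz":-5,"grip":0}])

```text
t: 1.6
position: [0.6305, -0.3445, 0.3037]
tool_rot: [0.998, -0.061, 0.0, -0.001]
ft_force: [0.4, -0.4, -0.2]
finger_gap: 0.0001
```

Call:
drive_tool(commands=[{"dx":0,"dy":0,"dz":-40,"rx":0,"ry":0,"rz":0,"grip":0},{"dx":0,"dy":0,"dz":-80,"rx":0,"ry":0,"rz":0,"grip":0},{"dx":0,"dy":0,"dz":-130,"rx":0,"ry":0,"rz":0,"grip":0},{"dx":0,"dy":0,"dz":-130,"rx":0,"ry":0,"rz":0,"grip":0},{"dx":0,"dy":0,"dz":-130,"rx":0,"ry":0,"rz":0,"grip":0},{"dx":-15,"dy":2,"dz":-130,"rx":0,"ry":0,"rz":0,"grip":0},{"dx":-30,"dy":4,"dz":-130,"rx":0,"ry":0,"rz":0,"grip":0},{"dx":-45,"dy":5,"dz":-130,"rx":0,"ry":0,"rz":0,"grip":0},{"dx":-60,"dy":7,"dz":-130,"rx":0,"ry":0,"rz":0,"grip":0},{"dx":-72,"dy":9,"dz":-130,"rx":0,"ry":0,"rz":0,"grip":0},{"dx":-84,"dy":10,"dz":-130,"rx":0,"ry":0,"rz":0,"grip":0},{"dx":-96,"dy":12,"dz":-130,"rx":0,"ry":0,"rz":0,"grip":0},{"dx":-106,"dy":13,"dz":-130,"rx":0,"ry":0,"rz":0,"grip":0},{"dx":-114,"dy":14,"dz":-130,"rx":0,"ry":0,"rz":0,"grip":0},{"dx":-122,"dy":15,"dz":-130,"rx":0,"ry":0,"rz":0,"grip":0},{"dx":-128,"dy":15,"dz":-130,"rx":0,"ry":0,"rz":0,"grip":0},{"dx":-132,"dy":16,"dz":-130,"rx":0,"ry":0,"rz":0,"grip":0},{"dx":-132,"dy":16,"dz":-130,"rx":0,"ry":0,"rz":0,"grip":0}])

```text
t: 3.1
position: [0.4996, -0.3291, 0.1744]
tool_rot: [0.998, -0.061, 0.003, 0.0]
ft_force: [5.5, -2.2, -0.3]
finger_gap: -0.0
```

```bash
python3 -c "
from h import *
state()"
```

```text
3.1 [ 0.4996 -0.3291  0.1744] yaw [-1.225e-01 -9.925e-01  1.000e-04] [ 5.3e-03 -8.0e-04 -1.0e+00] F [ 5.5 -2.2 -0.3] gap -0.0
```

Call:
drive_tool(commands=[{"dx":-3,"dy":0,"dz":0,"rx":0,"ry":0,"rz":0,"grip":0},{"dx":-5,"dy":0,"dz":0,"rx":0,"ry":0,"rz":0,"grip":0},{"dx":-5,"dy":0,"dz":0,"rx":0,"ry":0,"rz":0,"grip":0},{"dx":-5,"dy":0,"dz":0,"rx":0,"ry":0,"rz":0,"grip":0},{"dx":-5,"dy":0,"dz":0,"rx":0,"ry":0,"rz":0,"grip":0}])

```text
t: 3.52
position: [0.4986, -0.3294, 0.1748]
tool_rot: [0.998, -0.062, 0.008, 0.001]
ft_force: [12.2, 1.0, -5.2]
finger_gap: -0.0001
```

Call:
drive_tool(commands=[{"dx":15,"dy":0,"dz":0,"rx":0,"ry":0,"rz":0,"grip":0},{"dx":20,"dy":0,"dz":40,"rx":0,"ry":0,"rz":0,"grip":50},{"dx":20,"dy":0,"dz":80,"rx":0,"ry":0,"rz":1,"grip":100},{"dx":20,"dy":0,"dz":85,"rx":0,"ry":0,"rz":1,"grip":100},{"dx":-36,"dy":0,"dz":85,"rx":0,"ry":0,"rz":1,"grip":100},{"dx":-36,"dy":0,"dz":85,"rx":0,"ry":0,"rz":1,"grip":100},{"dx":-36,"dy":0,"dz":85,"rx":0,"ry":0,"rz":1,"grip":100}])

```text
t: 4.1
position: [0.4593, -0.3289, 0.2601]
tool_rot: [1.0, -0.011, 0.006, -0.0]
ft_force: [-0.3, 0.6, 0.6]
finger_gap: 0.0723
```

```bash
cat >> h.py <<'E'
PLATES={"b1":(.6430,.2043,.176),"b3":(.4602,.1926,-.188),"cov":(.5337,.3297,.1435),"b2":(.4626,-.1974,-.013)}
def diff(names,tag):
    """mean absolute change of the top and side pictures inside each plate's first outline"""
    r={}
    for cam in("top","side"):
        a=eyes.snapshot(cam);cv2.imwrite(f"pics/{cam}_{tag}.png",a[:,:,::-1]);b=cv2.imread(f"pics/{cam}0.png")[:,:,::-1]
        for n in names:
            x,y,t=PLATES[n];c=np.array(PL)[[0,1,3,2]]*1.2@np.array([[np.cos(t),np.sin(t)],[-np.sin(t),np.cos(t)]])+[x,y]
            m=cv2.fillPoly(np.zeros(a.shape[:2],np.uint8),[p(np.c_[c,np.full(4,.016)],cam).round().astype(int)],1)>0
            r[cam,n]=round(float(cv2.absdiff(a,b)[m].mean()),1)
    return r
E
python3 - <<'E'
from h import *
state();print(diff(PLATES,"a"))
i=cv2.imread("pics/side_a.png");cv2.imwrite("pics/v4.png",cv2.resize(i[120:240,300:460],None,fx=4,fy=4,interpolation=2))
E
```

```text
4.1 [ 0.4593 -0.3289  0.2601] yaw [-2.100e-02 -9.998e-01 -3.000e-04] [ 1.240e-02  1.000e-04 -9.999e-01] F [-0.3  0.6  0.6] gap 0.0723
{('top', 'b1'): 3.1, ('top', 'b3'): 3.2, ('top', 'cov'): 4.6, ('top', 'b2'): 2.8, ('side', 'b1'): 3.4, ('side', 'b3'): 3.5, ('side', 'cov'): 4.8, ('side', 'b2'): 3.4}
```

View pics/v4.png

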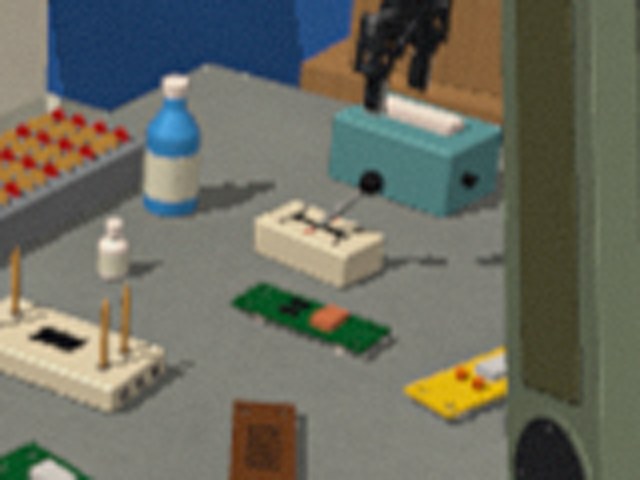

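The lever now leans to the off side: the knob is at (393,165) in the side view. The boards have not moved. Next is board2.

Call:
drive_tool(commands=[{"dx":1,"dy":40,"dz":0,"rx":0,"ry":0.12,"rz":0.08,"grip":100},{"dx":2,"dy":80,"dz":0,"rx":0,"ry":0.12,"rz":0.08,"grip":100},{"dx":3,"dy":120,"dz":-20,"rx":0,"ry":0.12,"rz":0.08,"grip":100},{"dx":3,"dy":131.5,"dz":-60,"rx":0,"ry":0.12,"rz":0.08,"grip":100},{"dx":3,"dy":131.5,"dz":-100,"rx":0,"ry":0.12,"rz":0.08,"grip":100},{"dx":3,"dy":131.5,"dz":-140,"rx":0,"ry":0.12,"rz":0.08,"grip":100},{"dx":3,"dy":131.5,"dz":-140,"rx":0,"ry":0.12,"rz":0.08,"grip":100},{"dx":3,"dy":131.5,"dz":-140,"rx":0,"ry":0.12,"rz":0.08,"grip":100}])

```text
t: 4.87
position: [0.4654, -0.1976, 0.1189]
tool_rot: [1.0, -0.006, -0.0, -0.0]
ft_force: [-0.4, 0.4, 0.1]
finger_gap: 0.0855
```

```bash
python3 -c "
from h import *
state()
i=eyes.snapshot('side')[:,:,::-1];cv2.imwrite('pics/v5.png',cv2.resize(i[140:230,340:440],None,fx=6,fy=6,interpolation=2))"
```

```text
4.87 [ 0.4654 -0.1976  0.1189] yaw [-1.140e-02 -9.999e-01 -8.000e-04] [-5.e-04  8.e-04 -1.e+00] F [-0.4  0.4  0.1] gap 0.0855
```

View pics/v5.png

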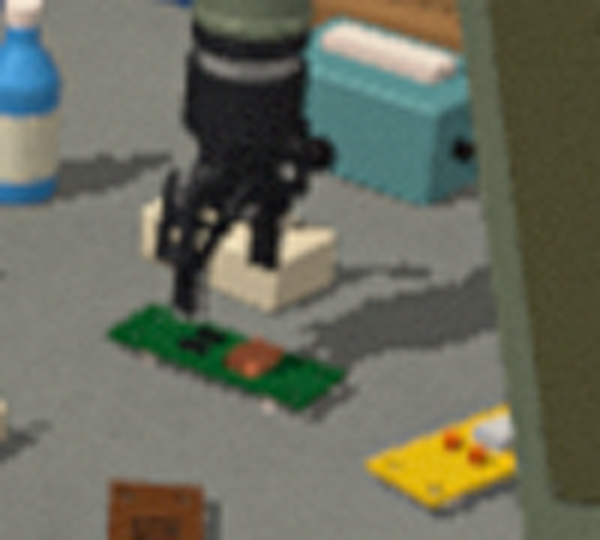

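The fingers straddle the board in the view, near (345,190) in the full image. Now I'll descend and grip.

Call:
drive_tool(commands=[{"dx":-2.5,"dy":0,"dz":-25,"rx":0,"ry":0,"rz":0,"grip":100},{"dx":-2.5,"dy":0,"dz":-40,"rx":0,"ry":0,"rz":0,"grip":100},{"dx":-2.5,"dy":0,"dz":-47,"rx":0,"ry":0,"rz":0,"grip":100},{"dx":-2.5,"dy":0,"dz":-47,"rx":0,"ry":0,"rz":0,"grip":100},{"dx":-2.5,"dy":0,"dz":-47,"rx":0,"ry":0,"rz":0,"grip":55},{"dx":-2.5,"dy":0,"dz":-47,"rx":0,"ry":0,"rz":0,"grip":50},{"dx":-2.5,"dy":0,"dz":-47,"rx":0,"ry":0,"rz":0,"grip":40},{"dx":-2.5,"dy":0,"dz":-47,"rx":0,"ry":0,"rz":0,"grip":40},{"dx":-2.5,"dy":0,"dz":-47,"rx":0,"ry":0,"rz":0,"grip":40}])

```text
t: 5.67
position: [0.4652, -0.1989, 0.0759]
tool_rot: [1.0, -0.006, 0.004, 0.001]
ft_force: [-0.1, -1.2, 8.1]
finger_gap: 0.0541
```

```bash
python3 -c "
from h import *
state()"
```

```text
5.67 [ 0.4652 -0.1989  0.0759] yaw [-0.0119 -0.9999  0.0028] [ 0.0074 -0.0029 -1.    ] F [-0.1 -1.2  8.1] gap 0.0541
```

Call:
drive_tool(commands=[{"dx":0,"dy":0,"dz":10,"rx":0,"ry":0,"rz":0,"grip":40},{"dx":0,"dy":0,"dz":25,"rx":0,"ry":0.07,"rz":0,"grip":40},{"dx":0,"dy":0,"dz":60,"rx":0,"ry":0.07,"rz":0,"grip":40},{"dx":0,"dy":0,"dz":100,"rx":0,"ry":0.07,"rz":0,"grip":40},{"dx":0,"dy":0,"dz":140,"rx":0,"ry":0.07,"rz":0,"grip":40},{"dx":0,"dy":0,"dz":145,"rx":0,"ry":0.07,"rz":0,"grip":40},{"dx":0,"dy":0,"dz":145,"rx":0,"ry":0.07,"rz":0,"grip":40}])

```text
t: 6.25
position: [0.4665, -0.1995, 0.2246]
tool_rot: [1.0, -0.006, 0.004, 0.003]
ft_force: [0.8, 0.4, -2.4]
finger_gap: 0.054
```

```bash
python3 -c "
from h import *
state()
for n in('side','top'):
  i=eyes.snapshot(n)[:,:,::-1];cv2.imwrite(f'pics/{n}_b.png',i)
a=cv2.imread('pics/side_b.png')[90:190,330:430];b=cv2.imread('pics/top_b.png')[170:270,380:480]
cv2.imwrite('pics/v6.png',cv2.resize(np.hstack([a,b]),None,fx=4,fy=4,interpolation=2))"
```

```text
6.25 [ 0.4665 -0.1995  0.2246] yaw [-0.0118 -0.9999  0.0062] [ 0.0077 -0.0063 -1.    ] F [ 0.8  0.4 -2.4] gap 0.054
```

View pics/v6.png

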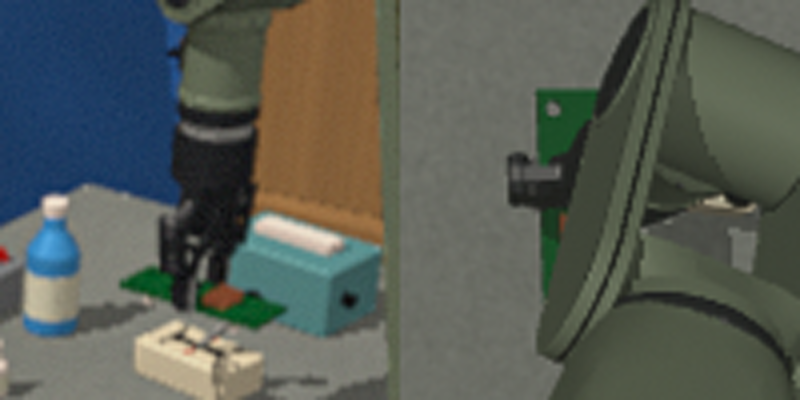

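Call:
drive_tool(commands=[{"dx":22,"dy":33,"dz":0,"rx":0.06,"ry":0.07,"rz":0.1,"grip":40},{"dx":44,"dy":67,"dz":0,"rx":0.06,"ry":0.07,"rz":0.2,"grip":40},{"dx":66,"dy":100,"dz":0,"rx":0.06,"ry":0.07,"rz":0.3,"grip":40},{"dx":88,"dy":134,"dz":0,"rx":0.06,"ry":0.07,"rz":0.4,"grip":40},{"dx":110,"dy":168,"dz":0,"rx":0.06,"ry":0.07,"rz":0.5,"grip":40},{"dx":130,"dy":200,"dz":0,"rx":0.06,"ry":0.07,"rz":0.58,"grip":40},{"dx":141.5,"dy":217.5,"dz":0,"rx":0.06,"ry":0.07,"rz":0.58,"grip":40},{"dx":141.5,"dy":217.5,"dz":-15,"rx":0.06,"ry":0.07,"rz":0.58,"grip":40},{"dx":141.5,"dy":217.5,"dz":-30,"rx":0.06,"ry":0.07,"rz":0.58,"grip":40},{"dx":141.5,"dy":217.5,"dz":-30,"rx":0.06,"ry":0.07,"rz":0.58,"grip":40},{"dx":141.5,"dy":217.5,"dz":-30,"rx":0.06,"ry":0.07,"rz":0.58,"grip":40},{"dx":141.5,"dy":217.5,"dz":-30,"rx":0.06,"ry":0.07,"rz":0.58,"grip":40}])

```text
t: 7.35
position: [0.6058, 0.0186, 0.1899]
tool_rot: [1.0, 0.024, -0.005, -0.002]
ft_force: [0.4, 0.7, -1.1]
finger_gap: 0.0538
```

```bash
python3 -c "
from h import *
state()
for n in('side','top'):
  i=eyes.snapshot(n)[:,:,::-1];cv2.imwrite(f'pics/{n}_c.png',i)
a=cv2.imread('pics/side_c.png')[140:230,270:370];b=cv2.imread('pics/top_c.png')[130:220,300:400]
cv2.imwrite('pics/v7.png',cv2.resize(np.vstack([a,b]),None,fx=4,fy=3.33,interpolation=2) if 0 else cv2.resize(np.hstack([a,b]),None,fx=4,fy=4,interpolation=2))"
```

```text
7.35 [0.6058 0.0186 0.1899] yaw [ 0.0484 -0.9988 -0.0039] [-0.0096  0.0035 -0.9999] F [ 0.4  0.7 -1.1] gap 0.0538
```

View pics/v7.png

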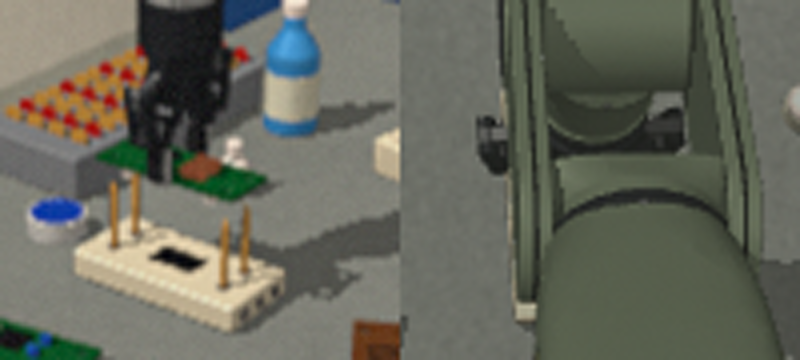

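The board is held level above the posts: tips at about (298,185) to (331,191), board at (295..337, 177..190) in the side view. I'll let the arm settle and correct the small residuals.

Call:
drive_tool(commands=[{"dx":2,"dy":-0.5,"dz":0,"rx":-0.03,"ry":-0.09,"rz":0,"grip":40},{"dx":2,"dy":-0.5,"dz":0,"rx":-0.03,"ry":-0.09,"rz":0,"grip":40},{"dx":2,"dy":-0.5,"dz":0,"rx":-0.03,"ry":-0.09,"rz":0,"grip":40},{"dx":2,"dy":-0.5,"dz":0,"rx":-0.03,"ry":-0.09,"rz":0,"grip":40}])

```text
t: 7.78
position: [0.6083, 0.0179, 0.1914]
tool_rot: [1.0, 0.024, 0.001, -0.0]
ft_force: [-0.1, 0.6, -1.2]
finger_gap: 0.054
```

Run:
```python
from h import *
state()
a=eyes.snapshot('side')[:,:,::-1].copy();cv2.imwrite('pics/side_d.png',a)
big=cv2.resize(a[165:225,280:350],None,fx=10,fy=10,interpolation=2)
def dr(P,col):
    for q in p(P,'side'):
        u=((q-[280,165]+.5)*10).astype(int);cv2.drawMarker(big,tuple(int(k) for k in u),col,0,12,1)
def mk(pat,x,y,t,z):return np.c_[np.array(pat)@np.array([[np.cos(t),np.sin(t)],[-np.sin(t),np.cos(t)]])+[x,y],np.full(4,z)]
dr(mk(H,.6053,.018,.049,.1),(255,0,255));dr(mk(H,.6053,.018,.049,.03),(255,255,0))
dr(mk(PL,.6053,.018,.049,.130),(0,0,255));dr(mk([(.09,.045),(.09,-.045),(-.09,.045),(-.09,-.045)],.6053,.018,.049,.03),(255,0,0))
cv2.imwrite('pics/v8.png',big)
```

```text
7.78 [0.6083 0.0179 0.1914] yaw [ 4.800e-02 -9.988e-01 -3.000e-04] [ 2.8e-03  4.0e-04 -1.0e+00] F [-0.1  0.6 -1.2] gap 0.054
```

View pics/v8.png

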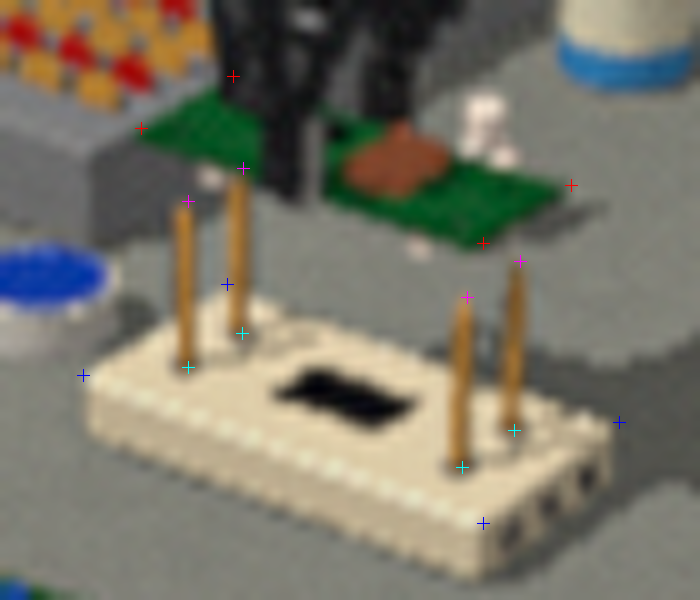

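The overlay shows the board and post tips with the same offset of about 0.5 px from the model, so they are aligned to within about 1–2 mm. I'll lower it now.

Call:
drive_tool(commands=[{"dx":0,"dy":0,"dz":-8,"rx":0,"ry":0,"rz":0,"grip":40},{"dx":0,"dy":0,"dz":-14,"rx":0,"ry":0,"rz":0,"grip":40},{"dx":0,"dy":0,"dz":-20,"rx":0,"ry":0,"rz":0,"grip":40},{"dx":0,"dy":0,"dz":-25,"rx":0,"ry":0,"rz":0,"grip":40},{"dx":0,"dy":0,"dz":-30,"rx":0,"ry":0,"rz":0,"grip":40},{"dx":0,"dy":0,"dz":-35,"rx":0,"ry":0,"rz":0,"grip":40},{"dx":0,"dy":0,"dz":-40,"rx":0,"ry":0,"rz":0,"grip":40},{"dx":0,"dy":0,"dz":-40,"rx":0,"ry":0,"rz":0,"grip":40}])

```text
t: 8.5
position: [0.6077, 0.0179, 0.15]
tool_rot: [1.0, 0.024, 0.0, -0.0]
ft_force: [0.3, 0.3, -2.2]
finger_gap: 0.0538
```

```bash
python3 -c "
from h import *
state()"
```

```text
8.5 [0.6077 0.0179 0.15  ] yaw [ 4.810e-02 -9.988e-01 -3.000e-04] [ 5.e-04  3.e-04 -1.e+00] F [ 0.3  0.3 -2.2] gap 0.0538
```

Call:
drive_tool(commands=[{"dx":0,"dy":0,"dz":-8,"rx":0,"ry":0,"rz":0,"grip":40},{"dx":0,"dy":0,"dz":-16,"rx":0,"ry":0,"rz":0,"grip":40},{"dx":0,"dy":0,"dz":-24,"rx":0,"ry":0,"rz":0,"grip":40},{"dx":0,"dy":0,"dz":-31,"rx":0,"ry":0,"rz":0,"grip":40},{"dx":0,"dy":0,"dz":-37,"rx":0,"ry":0,"rz":0,"grip":40},{"dx":0,"dy":0,"dz":-41,"rx":0,"ry":0,"rz":0,"grip":40},{"dx":0,"dy":0,"dz":-44,"rx":0,"ry":0,"rz":0,"grip":40},{"dx":0,"dy":0,"dz":-45,"rx":0,"ry":0,"rz":0,"grip":40},{"dx":0,"dy":0,"dz":-45,"rx":0,"ry":0,"rz":0,"grip":40}])

```text
t: 9.25
position: [0.6074, 0.0179, 0.106]
tool_rot: [1.0, 0.024, 0.0, -0.0]
ft_force: [-3.2, 0.0, 5.4]
finger_gap: 0.0539
```

```bash
python3 -c "
from h import *
state()"
```

```text
9.25 [0.6074 0.0179 0.106 ] yaw [ 4.830e-02 -9.988e-01 -2.000e-04] [ 0.e+00  2.e-04 -1.e+00] F [-3.2  0.   5.4] gap 0.0539
```

Call:
drive_tool(commands=[{"dx":0,"dy":0,"dz":0,"rx":0,"ry":0,"rz":0,"grip":70},{"dx":0,"dy":0,"dz":0,"rx":0,"ry":0,"rz":0,"grip":90},{"dx":0,"dy":0,"dz":0,"rx":0,"ry":0,"rz":0,"grip":100},{"dx":0,"dy":0,"dz":0,"rx":0,"ry":0,"rz":0,"grip":100},{"dx":0,"dy":0,"dz":20,"rx":0,"ry":0,"rz":0,"grip":100},{"dx":0,"dy":0,"dz":60,"rx":0,"ry":0,"rz":0,"grip":100},{"dx":0,"dy":0,"dz":100,"rx":0,"ry":0,"rz":0,"grip":100},{"dx":0,"dy":0,"dz":110,"rx":0,"ry":0,"rz":0,"grip":100},{"dx":0,"dy":0,"dz":110,"rx":0,"ry":0,"rz":0,"grip":100}])

```text
t: 10.0
position: [0.6093, 0.018, 0.2202]
tool_rot: [1.0, 0.024, 0.004, -0.0]
ft_force: [0.4, -0.5, -0.4]
finger_gap: 0.0852
```

Run:
```python
from h import *
state();print(diff(["b1","b3","cov"],"e"))
a=cv2.imread("pics/side_e.png");cv2.imwrite('pics/v9.png',cv2.resize(a[170:280,230:350],None,fx=5,fy=5,interpolation=2))
```

```text
10.0 [0.6093 0.018  0.2202] yaw [ 4.820e-02 -9.988e-01  1.000e-04] [ 8.9e-03  3.0e-04 -1.0e+00] F [ 0.4 -0.5 -0.4] gap 0.0852
{('top', 'b1'): 3.3, ('top', 'b3'): 3.7, ('top', 'cov'): 6.1, ('side', 'b1'): 3.7, ('side', 'b3'): 4.0, ('side', 'cov'): 5.7}
```

View pics/v9.png

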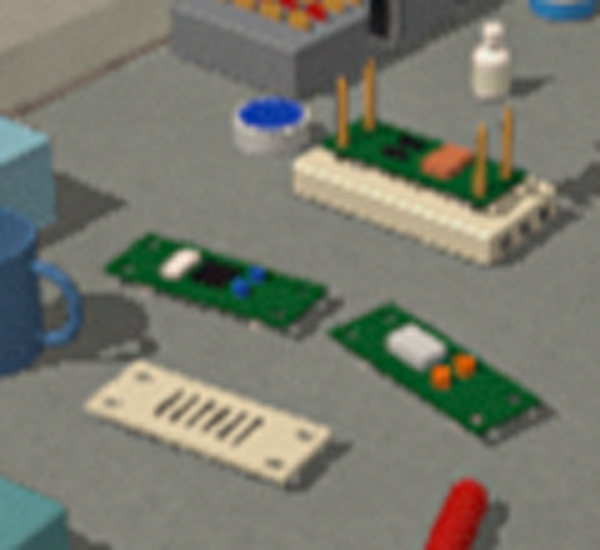

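Board2 is home on the chassis, and the others have not moved. Next is board1.

Call:
drive_tool(commands=[{"dx":8,"dy":40,"dz":0,"rx":0,"ry":0.08,"rz":0.4,"grip":100},{"dx":16,"dy":80,"dz":0,"rx":0,"ry":0.08,"rz":0.8,"grip":100},{"dx":24,"dy":120,"dz":0,"rx":0,"ry":0.08,"rz":1.22,"grip":100},{"dx":32,"dy":160,"dz":0,"rx":0,"ry":0.08,"rz":1.22,"grip":100},{"dx":34,"dy":186,"dz":-20,"rx":0,"ry":0.08,"rz":1.22,"grip":100},{"dx":34,"dy":186,"dz":-60,"rx":0,"ry":0.08,"rz":1.22,"grip":100},{"dx":34,"dy":186,"dz":-95,"rx":0,"ry":0.08,"rz":1.22,"grip":100},{"dx":34,"dy":186,"dz":-105,"rx":0,"ry":0.08,"rz":1.22,"grip":100},{"dx":34,"dy":186,"dz":-105,"rx":0,"ry":0.08,"rz":1.22,"grip":100},{"dx":34,"dy":186,"dz":-105,"rx":0,"ry":0.08,"rz":1.22,"grip":100}])

```text
t: 10.93
position: [0.641, 0.2036, 0.1098]
tool_rot: [0.996, 0.088, -0.005, -0.0]
ft_force: [0.5, 0.7, 0.9]
finger_gap: 0.0855
```

```bash
python3 -c "
from h import *
state();print(diff(['b1'],'f'))"
```

```text
10.93 [0.641  0.2036 0.1098] yaw [ 0.1746 -0.9846 -0.001 ] [-1.060e-02 -9.000e-04 -9.999e-01] F [0.5 0.7 0.9] gap 0.0855
{('top', 'b1'): 30.4, ('side', 'b1'): 11.7}
```

Call:
drive_tool(commands=[{"dx":2,"dy":0.7,"dz":0,"rx":0,"ry":-0.1,"rz":0,"grip":100},{"dx":2,"dy":0.7,"dz":-15,"rx":0,"ry":-0.1,"rz":0,"grip":100},{"dx":2,"dy":0.7,"dz":-28,"rx":0,"ry":-0.1,"rz":0,"grip":100},{"dx":2,"dy":0.7,"dz":-34,"rx":0,"ry":-0.1,"rz":0,"grip":100},{"dx":2,"dy":0.7,"dz":-34,"rx":0,"ry":-0.1,"rz":0,"grip":100},{"dx":2,"dy":0.7,"dz":-34,"rx":0,"ry":-0.1,"rz":0,"grip":55},{"dx":2,"dy":0.7,"dz":-34,"rx":0,"ry":-0.1,"rz":0,"grip":50},{"dx":2,"dy":0.7,"dz":-34,"rx":0,"ry":-0.1,"rz":0,"grip":40},{"dx":2,"dy":0.7,"dz":-34,"rx":0,"ry":-0.1,"rz":0,"grip":40},{"dx":2,"dy":0.7,"dz":-34,"rx":0,"ry":-0.1,"rz":0,"grip":40}])

```text
t: 11.87
position: [0.645, 0.2047, 0.0798]
tool_rot: [0.996, 0.088, 0.004, -0.0]
ft_force: [-0.2, 0.2, 5.2]
finger_gap: 0.0537
```

```bash
python3 -c "
from h import *
state()"
```

```text
11.87 [0.645  0.2047 0.0798] yaw [ 1.744e-01 -9.847e-01 -1.000e-04] [ 0.0076  0.0014 -1.    ] F [-0.2  0.2  5.2] gap 0.0537
```

Call:
drive_tool(commands=[{"dx":0,"dy":0,"dz":10,"rx":0,"ry":0,"rz":0,"grip":40},{"dx":0,"dy":0,"dz":25,"rx":0,"ry":0,"rz":0,"grip":40},{"dx":0,"dy":0,"dz":60,"rx":0,"ry":0,"rz":0,"grip":40},{"dx":0,"dy":0,"dz":100,"rx":0,"ry":0,"rz":0,"grip":40},{"dx":0,"dy":0,"dz":140,"rx":0,"ry":0,"rz":0,"grip":40},{"dx":0,"dy":0,"dz":150,"rx":0,"ry":0,"rz":0,"grip":40},{"dx":-7,"dy":-35,"dz":150,"rx":0,"ry":0,"rz":-0.3,"grip":40},{"dx":-14,"dy":-70,"dz":150,"rx":0,"ry":0,"rz":-0.6,"grip":40},{"dx":-21,"dy":-105,"dz":150,"rx":0,"ry":0,"rz":-0.9,"grip":40},{"dx":-28,"dy":-140,"dz":150,"rx":0,"ry":0,"rz":-1.21,"grip":40},{"dx":-34,"dy":-170,"dz":150,"rx":0,"ry":0,"rz":-1.21,"grip":40},{"dx":-38,"dy":-187,"dz":145,"rx":0,"ry":0,"rz":-1.21,"grip":40},{"dx":-38,"dy":-187,"dz":130,"rx":0,"ry":0,"rz":-1.21,"grip":40},{"dx":-38,"dy":-187,"dz":120,"rx":0,"ry":0,"rz":-1.21,"grip":40},{"dx":-38,"dy":-187,"dz":120,"rx":0,"ry":0,"rz":-1.21,"grip":40},{"dx":-38,"dy":-187,"dz":120,"rx":0,"ry":0,"rz":-1.21,"grip":40}])

```text
t: 13.2
position: [0.6067, 0.0183, 0.199]
tool_rot: [1.0, 0.025, 0.003, -0.0]
ft_force: [-0.3, 0.3, -1.5]
finger_gap: 0.0539
```

```bash
cat >> h.py <<'E'
def mk(pat,x,y,t,z):return np.c_[np.array(pat)@np.array([[np.cos(t),np.sin(t)],[-np.sin(t),np.cos(t)]])+[x,y],np.full(len(pat),z)]
def over(name,zp,box=(280,155,350,215)):
    """side crop x10 with the expected post tips (magenta), plate corners at top height zp (red)"""
    a=eyes.snapshot('side')[:,:,::-1];x0,y0,x1,y1=box;big=cv2.resize(a[y0:y1,x0:x1],None,fx=10,fy=10,interpolation=2)
    for P,c in((mk(H,.6053,.018,.049,.1),(255,0,255)),(mk(PL,.6053,.018,.049,zp),(0,0,255))):
        for q in p(P,'side'):cv2.drawMarker(big,tuple(int(k) for k in (q-[x0,y0]+.5)*10),c,0,12,1)
    cv2.imwrite(f'pics/{name}.png',big)
E
python3 -c "
from h import *
o=state();over('v10',o['position'][2]-.0798+.016)"
```

```text
13.2 [0.6067 0.0183 0.199 ] yaw [ 4.920e-02 -9.988e-01 -3.000e-04] [ 5.5e-03  6.0e-04 -1.0e+00] F [-0.3  0.3 -1.5] gap 0.0539
```

View pics/v10.png

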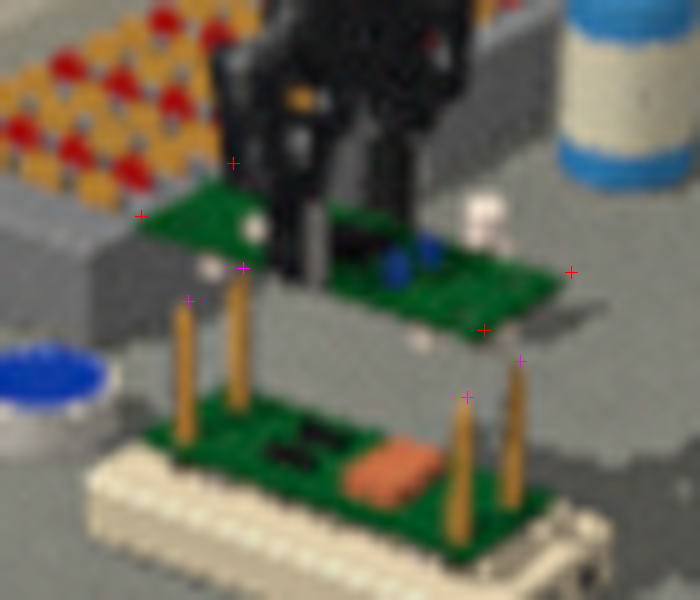

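The image matches the previous fit: corners at about (-4,+8)/10 px and tips at (-5,+5)/10 px. I'll lower it.

Call:
drive_tool(commands=[{"dx":0.5,"dy":0,"dz":-10,"rx":0,"ry":0,"rz":0,"grip":40},{"dx":0.5,"dy":0,"dz":-17,"rx":0,"ry":0,"rz":0,"grip":40},{"dx":0.5,"dy":0,"dz":-23,"rx":0,"ry":0,"rz":0,"grip":40},{"dx":0.5,"dy":0,"dz":-29,"rx":0,"ry":0,"rz":0,"grip":40},{"dx":0.5,"dy":0,"dz":-35,"rx":0,"ry":0,"rz":0,"grip":40},{"dx":0.5,"dy":0,"dz":-41,"rx":0,"ry":0,"rz":0,"grip":40},{"dx":0.5,"dy":0,"dz":-48,"rx":0,"ry":0,"rz":0,"grip":40},{"dx":0.5,"dy":0,"dz":-48,"rx":0,"ry":0,"rz":0,"grip":40}])

```text
t: 13.92
position: [0.6073, 0.018, 0.1502]
tool_rot: [1.0, 0.025, 0.003, 0.0]
ft_force: [1.1, -1.9, -0.9]
finger_gap: 0.0537
```

```bash
python3 -c "
from h import *
state()"
```

```text
13.92 [0.6073 0.018  0.1502] yaw [ 4.940e-02 -9.988e-01  3.000e-04] [ 0.0054 -0.     -1.    ] F [ 1.1 -1.9 -0.9] gap 0.0537
```

Call:
drive_tool(commands=[{"dx":0,"dy":0,"dz":-8,"rx":0,"ry":0,"rz":0,"grip":40},{"dx":0,"dy":0,"dz":-15,"rx":0,"ry":0,"rz":0,"grip":40},{"dx":0,"dy":0,"dz":-20,"rx":0,"ry":0,"rz":0,"grip":40},{"dx":0,"dy":0,"dz":-24,"rx":0,"ry":0,"rz":0,"grip":40},{"dx":0,"dy":0,"dz":-26,"rx":0,"ry":0,"rz":0,"grip":40},{"dx":0,"dy":0,"dz":-26,"rx":0,"ry":0,"rz":0,"grip":40},{"dx":0,"dy":0,"dz":-26,"rx":0,"ry":0,"rz":0,"grip":40}])

```text
t: 14.5
position: [0.607, 0.0179, 0.1258]
tool_rot: [1.0, 0.025, 0.003, 0.0]
ft_force: [-3.6, -1.8, 9.1]
finger_gap: 0.0537
```

```bash
python3 -c "
from h import *
state()"
```

```text
14.5 [0.607  0.0179 0.1258] yaw [ 4.920e-02 -9.988e-01  4.000e-04] [ 5.4e-03 -1.0e-04 -1.0e+00] F [-3.6 -1.8  9.1] gap 0.0537
```

Call:
drive_tool(commands=[{"dx":0,"dy":0,"dz":1,"rx":0,"ry":0,"rz":0,"grip":70},{"dx":0,"dy":0,"dz":1,"rx":0,"ry":0,"rz":0,"grip":90},{"dx":0,"dy":0,"dz":1,"rx":0,"ry":0,"rz":0,"grip":100},{"dx":0,"dy":0,"dz":1,"rx":0,"ry":0,"rz":0,"grip":100},{"dx":0,"dy":0,"dz":20,"rx":0,"ry":0,"rz":0,"grip":100},{"dx":0,"dy":0,"dz":60,"rx":0,"ry":0,"rz":0,"grip":100},{"dx":0,"dy":0,"dz":95,"rx":0,"ry":0,"rz":0,"grip":100},{"dx":0,"dy":0,"dz":95,"rx":0,"ry":0,"rz":0,"grip":100}])

```text
t: 15.17
position: [0.6103, 0.0181, 0.2279]
tool_rot: [1.0, 0.025, 0.01, 0.0]
ft_force: [0.6, 1.1, 0.8]
finger_gap: 0.0856
```

Run:
```python
from h import *
state();print(diff(["b3","cov"],"g"))
a=cv2.imread("pics/side_g.png");cv2.imwrite('pics/v11.png',cv2.resize(a[170:280,230:350],None,fx=5,fy=5,interpolation=2))
```

```text
15.17 [0.6103 0.0181 0.2279] yaw [ 4.930e-02 -9.988e-01  7.000e-04] [ 1.920e-02  2.000e-04 -9.998e-01] F [0.6 1.1 0.8] gap 0.0856
{('top', 'b3'): 3.6, ('top', 'cov'): 5.6, ('side', 'b3'): 4.5, ('side', 'cov'): 5.5}
```

View pics/v11.png

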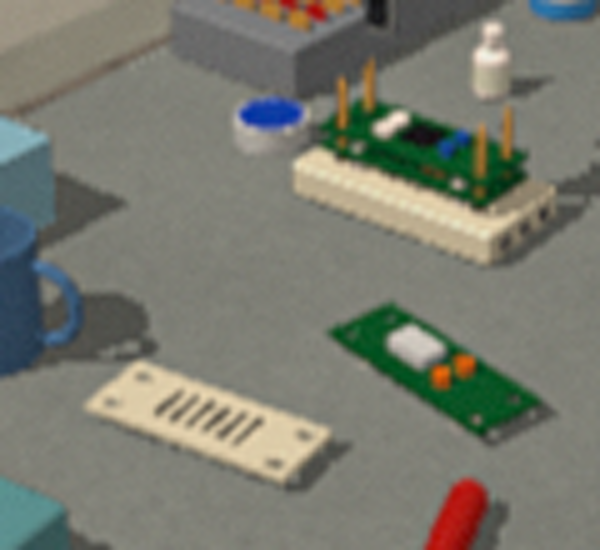

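Board1 is home on board2. Board3 and the cover have not moved. Next is board3.

Call:
drive_tool(commands=[{"dx":-25,"dy":29,"dz":0,"rx":0,"ry":0.18,"rz":-0.4,"grip":100},{"dx":-50,"dy":58,"dz":0,"rx":0,"ry":0.18,"rz":-0.8,"grip":100},{"dx":-75,"dy":87,"dz":0,"rx":0,"ry":0.18,"rz":-1.2,"grip":100},{"dx":-100,"dy":116,"dz":0,"rx":0,"ry":0.18,"rz":-1.6,"grip":100},{"dx":-125,"dy":145,"dz":0,"rx":0,"ry":0.18,"rz":-2,"grip":100},{"dx":-150,"dy":174.5,"dz":-20,"rx":0,"ry":0.18,"rz":-2.26,"grip":100},{"dx":-150,"dy":174.5,"dz":-60,"rx":0,"ry":0.18,"rz":-2.26,"grip":100},{"dx":-150,"dy":174.5,"dz":-95,"rx":0,"ry":0.18,"rz":-2.26,"grip":100},{"dx":-150,"dy":174.5,"dz":-110,"rx":0,"ry":0.18,"rz":-2.26,"grip":100},{"dx":-150,"dy":174.5,"dz":-110,"rx":0,"ry":0.18,"rz":-2.26,"grip":100},{"dx":-150,"dy":174.5,"dz":-110,"rx":0,"ry":0.18,"rz":-2.26,"grip":100},{"dx":-150,"dy":174.5,"dz":-110,"rx":0,"ry":0.18,"rz":-2.26,"grip":100}])

```text
t: 16.27
position: [0.4581, 0.1926, 0.1125]
tool_rot: [0.996, -0.094, -0.005, 0.0]
ft_force: [-0.2, 0.6, -0.2]
finger_gap: 0.0855
```

```bash
python3 -c "
from h import *
state();print(diff(['b3','cov'],'h'))"
```

```text
16.27 [0.4581 0.1926 0.1125] yaw [-0.1864 -0.9825  0.0013] [-9.5e-03  5.0e-04 -1.0e+00] F [-0.2  0.6 -0.2] gap 0.0855
{('top', 'b3'): 28.0, ('top', 'cov'): 9.6, ('side', 'b3'): 11.6, ('side', 'cov'): 5.4}
```

Call:
drive_tool(commands=[{"dx":1,"dy":0,"dz":0,"rx":0,"ry":-0.09,"rz":0,"grip":100},{"dx":1,"dy":0,"dz":-15,"rx":0,"ry":-0.09,"rz":0,"grip":100},{"dx":1,"dy":0,"dz":-28,"rx":0,"ry":-0.09,"rz":0,"grip":100},{"dx":1,"dy":0,"dz":-36,"rx":0,"ry":-0.09,"rz":0,"grip":100},{"dx":1,"dy":0,"dz":-36,"rx":0,"ry":-0.09,"rz":0,"grip":100},{"dx":1,"dy":0,"dz":-36,"rx":0,"ry":-0.09,"rz":0,"grip":55},{"dx":1,"dy":0,"dz":-36,"rx":0,"ry":-0.09,"rz":0,"grip":50},{"dx":1,"dy":0,"dz":-36,"rx":0,"ry":-0.09,"rz":0,"grip":40},{"dx":1,"dy":0,"dz":-36,"rx":0,"ry":-0.09,"rz":0,"grip":40},{"dx":1,"dy":0,"dz":-36,"rx":0,"ry":-0.09,"rz":0,"grip":40}])

```text
t: 17.2
position: [0.46, 0.1929, 0.0786]
tool_rot: [0.996, -0.094, 0.002, -0.001]
ft_force: [-0.9, -0.4, 5.7]
finger_gap: 0.0536
```

```bash
python3 -c "
from h import *
state()"
```

```text
17.2 [0.46   0.1929 0.0786] yaw [-0.1866 -0.9824 -0.0024] [ 0.0036  0.0018 -1.    ] F [-0.9 -0.4  5.7] gap 0.0536
```

Call:
drive_tool(commands=[{"dx":0,"dy":0,"dz":10,"rx":0,"ry":0,"rz":0,"grip":40},{"dx":0,"dy":0,"dz":25,"rx":0,"ry":0,"rz":0,"grip":40},{"dx":0,"dy":0,"dz":60,"rx":0,"ry":0,"rz":0,"grip":40},{"dx":0,"dy":0,"dz":100,"rx":0,"ry":0,"rz":0,"grip":40},{"dx":0,"dy":0,"dz":140,"rx":0,"ry":0,"rz":0,"grip":40},{"dx":0,"dy":0,"dz":155,"rx":0,"ry":0,"rz":0,"grip":40},{"dx":24,"dy":-29,"dz":155,"rx":0,"ry":0,"rz":0.5,"grip":40},{"dx":48,"dy":-58,"dz":155,"rx":0,"ry":0,"rz":1,"grip":40},{"dx":72,"dy":-87,"dz":155,"rx":0,"ry":0,"rz":1.5,"grip":40},{"dx":96,"dy":-116,"dz":155,"rx":0,"ry":0,"rz":2,"grip":40},{"dx":120,"dy":-145,"dz":155,"rx":0,"ry":0,"rz":2.26,"grip":40},{"dx":138,"dy":-166,"dz":150,"rx":0,"ry":0,"rz":2.26,"grip":40},{"dx":145.5,"dy":-175,"dz":140,"rx":0,"ry":0,"rz":2.26,"grip":40},{"dx":145.5,"dy":-175,"dz":125,"rx":0,"ry":0,"rz":2.26,"grip":40},{"dx":145.5,"dy":-175,"dz":125,"rx":0,"ry":0,"rz":2.26,"grip":40},{"dx":145.5,"dy":-175,"dz":125,"rx":0,"ry":0,"rz":2.26,"grip":40},{"dx":145.5,"dy":-175,"dz":125,"rx":0,"ry":0,"rz":2.26,"grip":40}])

```text
t: 18.62
position: [0.6051, 0.0186, 0.2041]
tool_rot: [1.0, 0.025, 0.002, -0.001]
ft_force: [-0.0, -0.3, -0.7]
finger_gap: 0.0538
```

```bash
python3 -c "
from h import *
o=state();over('v12',o['position'][2]-.0786+.016)"
```

```text
18.62 [0.6051 0.0186 0.2041] yaw [ 0.0498 -0.9988 -0.0027] [ 0.0031  0.0029 -1.    ] F [-0.  -0.3 -0.7] gap 0.0538
```

View pics/v12.png

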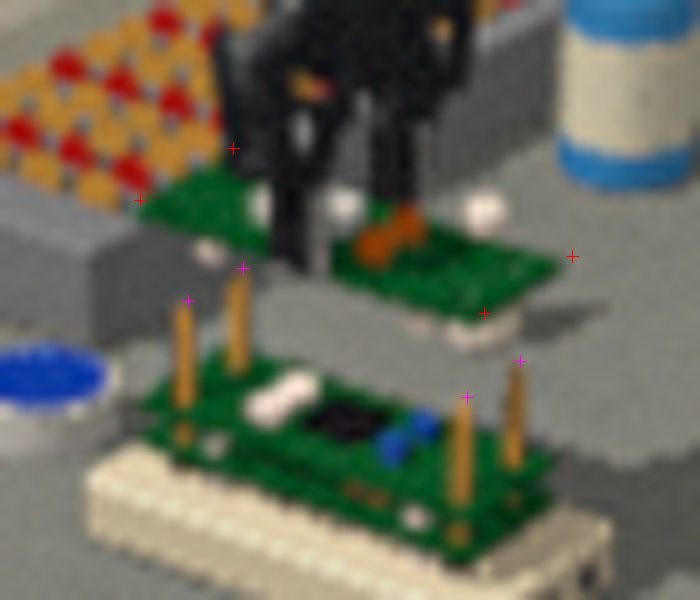

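Call:
drive_tool(commands=[{"dx":0.3,"dy":-0.5,"dz":-10,"rx":0,"ry":0,"rz":0,"grip":40},{"dx":0.3,"dy":-0.5,"dz":-18,"rx":0,"ry":0,"rz":0,"grip":40},{"dx":0.3,"dy":-0.5,"dz":-25,"rx":0,"ry":0,"rz":0,"grip":40},{"dx":0.3,"dy":-0.5,"dz":-31,"rx":0,"ry":0,"rz":0,"grip":40},{"dx":0.3,"dy":-0.5,"dz":-37,"rx":0,"ry":0,"rz":0,"grip":40},{"dx":0.3,"dy":-0.5,"dz":-43,"rx":0,"ry":0,"rz":0,"grip":40},{"dx":0.3,"dy":-0.5,"dz":-48,"rx":0,"ry":0,"rz":0,"grip":40},{"dx":0.3,"dy":-0.5,"dz":-48,"rx":0,"ry":0,"rz":0,"grip":40}])

```text
t: 19.33
position: [0.6053, 0.0178, 0.1553]
tool_rot: [1.0, 0.025, 0.001, -0.001]
ft_force: [0.4, -1.8, -2.0]
finger_gap: 0.0537
```

```bash
python3 -c "
from h import *
state()"
```

```text
19.33 [0.6053 0.0178 0.1553] yaw [ 0.0499 -0.9988 -0.0022] [ 0.0025  0.0023 -1.    ] F [ 0.4 -1.8 -2. ] gap 0.0537
```

Call:
drive_tool(commands=[{"dx":0,"dy":0,"dz":-6,"rx":0,"ry":0,"rz":0,"grip":40},{"dx":0,"dy":0,"dz":-10,"rx":0,"ry":0,"rz":0,"grip":40},{"dx":0,"dy":0,"dz":-14,"rx":0,"ry":0,"rz":0,"grip":40},{"dx":0,"dy":0,"dz":-16,"rx":0,"ry":0,"rz":0,"grip":40},{"dx":0,"dy":0,"dz":-16,"rx":0,"ry":0,"rz":0,"grip":40},{"dx":0,"dy":0,"dz":-16,"rx":0,"ry":0,"rz":0,"grip":40}])

```text
t: 19.83
position: [0.6053, 0.0178, 0.1407]
tool_rot: [1.0, 0.025, 0.002, -0.001]
ft_force: [-2.9, -0.2, 7.1]
finger_gap: 0.0536
```

```bash
python3 -c "
from h import *
state()"
```

```text
19.83 [0.6053 0.0178 0.1407] yaw [ 0.0498 -0.9988 -0.002 ] [ 0.0032  0.0022 -1.    ] F [-2.9 -0.2  7.1] gap 0.0536
```

Call:
drive_tool(commands=[{"dx":0,"dy":0,"dz":1,"rx":0,"ry":0,"rz":0,"grip":70},{"dx":0,"dy":0,"dz":1,"rx":0,"ry":0,"rz":0,"grip":90},{"dx":0,"dy":0,"dz":1,"rx":0,"ry":0,"rz":0,"grip":100},{"dx":0,"dy":0,"dz":1,"rx":0,"ry":0,"rz":0,"grip":100},{"dx":0,"dy":0,"dz":20,"rx":0,"ry":0,"rz":0,"grip":100},{"dx":0,"dy":0,"dz":60,"rx":0,"ry":0,"rz":0,"grip":100},{"dx":0,"dy":0,"dz":95,"rx":0,"ry":0,"rz":0,"grip":100},{"dx":0,"dy":0,"dz":95,"rx":0,"ry":0,"rz":0,"grip":100}])

```text
t: 20.5
position: [0.6086, 0.0179, 0.243]
tool_rot: [1.0, 0.025, 0.009, -0.001]
ft_force: [0.4, 0.5, 0.5]
finger_gap: 0.0853
```

Run:
```python
from h import *
state();print(diff(["cov"],"i"))
a=cv2.imread("pics/side_i.png")
b=cv2.imread("pics/top_i.png")
cv2.imwrite('pics/v13.png',np.hstack([cv2.resize(a[170:280,230:350],(480,440),interpolation=2),cv2.resize(b[165:245,210:268],(319,440),interpolation=2)]))
```

```text
20.5 [0.6086 0.0179 0.243 ] yaw [ 0.05   -0.9987 -0.0016] [ 0.0172  0.0024 -0.9998] F [0.4 0.5 0.5] gap 0.0853
{('top', 'cov'): 5.2, ('side', 'cov'): 5.3}
```

View pics/v13.png

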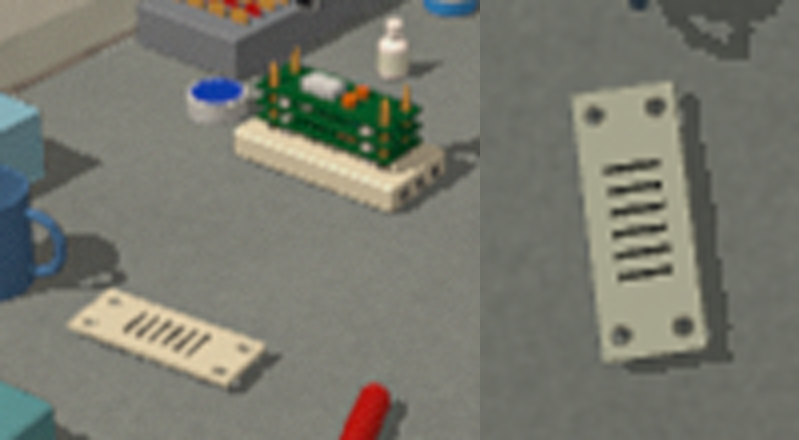

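The three boards are stacked flat, and the cream cover (239,205) has not moved. I'll fetch the cover.

Call:
drive_tool(commands=[{"dx":-9,"dy":37,"dz":0,"rx":-0.02,"ry":0.16,"rz":0.2,"grip":100},{"dx":-18,"dy":74,"dz":0,"rx":-0.02,"ry":0.16,"rz":0.4,"grip":100},{"dx":-27,"dy":111,"dz":0,"rx":-0.02,"ry":0.16,"rz":0.6,"grip":100},{"dx":-36,"dy":148,"dz":0,"rx":-0.02,"ry":0.16,"rz":0.8,"grip":100},{"dx":-45,"dy":185,"dz":0,"rx":-0.02,"ry":0.16,"rz":0.89,"grip":100},{"dx":-54,"dy":222,"dz":0,"rx":-0.02,"ry":0.16,"rz":0.89,"grip":100},{"dx":-63,"dy":259,"dz":0,"rx":-0.02,"ry":0.16,"rz":0.89,"grip":100},{"dx":-72,"dy":296,"dz":0,"rx":-0.02,"ry":0.16,"rz":0.89,"grip":100},{"dx":-74.5,"dy":312,"dz":-20,"rx":-0.02,"ry":0.16,"rz":0.89,"grip":100},{"dx":-74.5,"dy":312,"dz":-60,"rx":-0.02,"ry":0.16,"rz":0.89,"grip":100},{"dx":-74.5,"dy":312,"dz":-100,"rx":-0.02,"ry":0.16,"rz":0.89,"grip":100},{"dx":-74.5,"dy":312,"dz":-128,"rx":-0.02,"ry":0.16,"rz":0.89,"grip":100},{"dx":-74.5,"dy":312,"dz":-128,"rx":-0.02,"ry":0.16,"rz":0.89,"grip":100},{"dx":-74.5,"dy":312,"dz":-128,"rx":-0.02,"ry":0.16,"rz":0.89,"grip":100}])

```text
t: 21.77
position: [0.5302, 0.3291, 0.1067]
tool_rot: [0.997, 0.072, -0.008, 0.001]
ft_force: [0.4, 0.0, -0.1]
finger_gap: 0.0852
```

```bash
python3 -c "
from h import *
state();print(diff(['cov'],'j'))"
```

```text
21.77 [0.5302 0.3291 0.1067] yaw [ 1.426e-01 -9.898e-01  8.000e-04] [-0.0153 -0.003  -0.9999] F [ 0.4  0.  -0.1] gap 0.0852
{('top', 'cov'): 50.4, ('side', 'cov'): 28.1}
```

Call:
drive_tool(commands=[{"dx":2.5,"dy":0.6,"dz":0,"rx":0.02,"ry":-0.14,"rz":0,"grip":100},{"dx":2.5,"dy":0.6,"dz":0,"rx":0.02,"ry":-0.14,"rz":0,"grip":100},{"dx":2.5,"dy":0.6,"dz":-12,"rx":0.02,"ry":-0.14,"rz":0,"grip":100},{"dx":2.5,"dy":0.6,"dz":-23,"rx":0.02,"ry":-0.14,"rz":0,"grip":100},{"dx":2.5,"dy":0.6,"dz":-30,"rx":0.02,"ry":-0.14,"rz":0,"grip":100},{"dx":2.5,"dy":0.6,"dz":-30,"rx":0.02,"ry":-0.14,"rz":0,"grip":100},{"dx":2.5,"dy":0.6,"dz":-30,"rx":0.02,"ry":-0.14,"rz":0,"grip":55},{"dx":2.5,"dy":0.6,"dz":-30,"rx":0.02,"ry":-0.14,"rz":0,"grip":50},{"dx":2.5,"dy":0.6,"dz":-30,"rx":0.02,"ry":-0.14,"rz":0,"grip":40},{"dx":2.5,"dy":0.6,"dz":-30,"rx":0.02,"ry":-0.14,"rz":0,"grip":40},{"dx":2.5,"dy":0.6,"dz":-30,"rx":0.02,"ry":-0.14,"rz":0,"grip":40}])

```text
t: 22.78
position: [0.5352, 0.3309, 0.0813]
tool_rot: [0.997, 0.071, 0.004, -0.002]
ft_force: [-0.9, -1.2, 4.8]
finger_gap: 0.0534
```

```bash
python3 -c "
from h import *
state()"
```

```text
22.78 [0.5352 0.3309 0.0813] yaw [ 0.1425 -0.9898 -0.0026] [ 0.0077  0.0038 -1.    ] F [-0.9 -1.2  4.8] gap 0.0534
```

Call:
drive_tool(commands=[{"dx":0,"dy":0,"dz":8,"rx":0,"ry":0,"rz":0,"grip":40},{"dx":0,"dy":0,"dz":20,"rx":0,"ry":0,"rz":0,"grip":40},{"dx":0,"dy":0,"dz":40,"rx":0,"ry":0,"rz":0,"grip":40},{"dx":0,"dy":0,"dz":75,"rx":0,"ry":0,"rz":0,"grip":40},{"dx":0,"dy":0,"dz":110,"rx":0,"ry":0,"rz":0,"grip":40},{"dx":0,"dy":0,"dz":145,"rx":0,"ry":0,"rz":0,"grip":40},{"dx":0,"dy":0,"dz":150,"rx":0,"ry":0,"rz":0,"grip":40},{"dx":8,"dy":-35,"dz":150,"rx":0,"ry":0,"rz":-0.2,"grip":40},{"dx":16,"dy":-70,"dz":150,"rx":0,"ry":0,"rz":-0.4,"grip":40},{"dx":24,"dy":-105,"dz":150,"rx":0,"ry":0,"rz":-0.6,"grip":40},{"dx":32,"dy":-140,"dz":150,"rx":0,"ry":0,"rz":-0.8,"grip":40},{"dx":40,"dy":-175,"dz":150,"rx":0,"ry":0,"rz":-0.9,"grip":40},{"dx":48,"dy":-210,"dz":150,"rx":0,"ry":0,"rz":-0.9,"grip":40},{"dx":56,"dy":-245,"dz":150,"rx":0,"ry":0,"rz":-0.9,"grip":40},{"dx":64,"dy":-280,"dz":150,"rx":0,"ry":0,"rz":-0.9,"grip":40},{"dx":69,"dy":-300,"dz":145,"rx":0,"ry":0,"rz":-0.9,"grip":40},{"dx":72,"dy":-313,"dz":135,"rx":0,"ry":0,"rz":-0.9,"grip":40},{"dx":72,"dy":-313,"dz":123,"rx":0,"ry":0,"rz":-0.9,"grip":40},{"dx":72,"dy":-313,"dz":123,"rx":0,"ry":0,"rz":-0.9,"grip":40},{"dx":72,"dy":-313,"dz":123,"rx":0,"ry":0,"rz":-0.9,"grip":40}])

```text
t: 24.45
position: [0.6063, 0.0184, 0.203]
tool_rot: [1.0, 0.024, 0.002, -0.002]
ft_force: [0.4, 0.5, -1.8]
finger_gap: 0.0531
```

```bash
python3 -c "
from h import *
o=state();over('v14',o['position'][2]-.0813+.016)"
```

```text
24.45 [0.6063 0.0184 0.203 ] yaw [ 0.0489 -0.9988 -0.0034] [ 0.0048  0.0036 -1.    ] F [ 0.4  0.5 -1.8] gap 0.0531
```

View pics/v14.png

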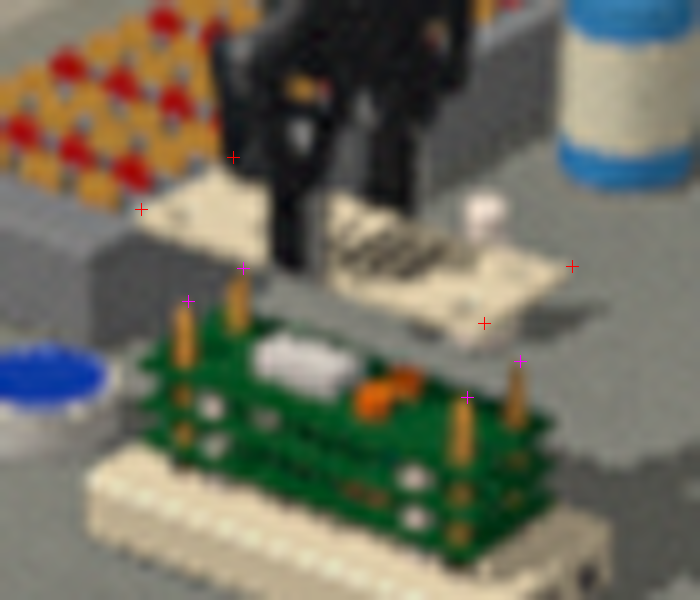

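The cover is held and aligned with the posts, with the same offsets as before. I'll lower it.

Call:
drive_tool(commands=[{"dx":0.5,"dy":-0.4,"dz":-10,"rx":0,"ry":0,"rz":0,"grip":40},{"dx":0.5,"dy":-0.4,"dz":-16,"rx":0,"ry":0,"rz":0,"grip":40},{"dx":0.5,"dy":-0.4,"dz":-22,"rx":0,"ry":0,"rz":0,"grip":40},{"dx":0.5,"dy":-0.4,"dz":-28,"rx":0,"ry":0,"rz":0,"grip":40},{"dx":0.5,"dy":-0.4,"dz":-33,"rx":0,"ry":0,"rz":0,"grip":40},{"dx":0.5,"dy":-0.4,"dz":-37,"rx":0,"ry":0,"rz":0,"grip":40},{"dx":0.5,"dy":-0.4,"dz":-37,"rx":0,"ry":0,"rz":0,"grip":40}])

```text
t: 25.08
position: [0.6069, 0.0183, 0.1657]
tool_rot: [1.0, 0.025, 0.002, -0.002]
ft_force: [-0.4, -0.2, -3.1]
finger_gap: 0.0533
```

```bash
python3 -c "
from h import *
state()"
```

```text
25.08 [0.6069 0.0183 0.1657] yaw [ 0.0496 -0.9988 -0.0032] [ 0.0049  0.0035 -1.    ] F [-0.4 -0.2 -3.1] gap 0.0533
```

Call:
drive_tool(commands=[{"dx":0,"dy":0,"dz":-4,"rx":0,"ry":0,"rz":0,"grip":40},{"dx":0,"dy":0,"dz":-7,"rx":0,"ry":0,"rz":0,"grip":40},{"dx":0,"dy":0,"dz":-8,"rx":0,"ry":0,"rz":0,"grip":40},{"dx":0,"dy":0,"dz":-8,"rx":0,"ry":0,"rz":0,"grip":40},{"dx":0,"dy":0,"dz":-8,"rx":0,"ry":0,"rz":0,"grip":40}])

```text
t: 25.5
position: [0.6073, 0.018, 0.1593]
tool_rot: [1.0, 0.025, 0.003, -0.001]
ft_force: [-1.9, -1.2, 5.1]
finger_gap: 0.0533
```

```bash
python3 -c "
from h import *
state()"
```

```text
25.5 [0.6073 0.018  0.1593] yaw [ 0.0493 -0.9988 -0.0027] [ 0.0069  0.0031 -1.    ] F [-1.9 -1.2  5.1] gap 0.0533
```

Call:
drive_tool(commands=[{"dx":0,"dy":0,"dz":1,"rx":0,"ry":0,"rz":0,"grip":70},{"dx":0,"dy":0,"dz":1,"rx":0,"ry":0,"rz":0,"grip":90},{"dx":0,"dy":0,"dz":1,"rx":0,"ry":0,"rz":0,"grip":100},{"dx":0,"dy":0,"dz":1,"rx":0,"ry":0,"rz":0,"grip":100},{"dx":0,"dy":0,"dz":20,"rx":0,"ry":0,"rz":0,"grip":100},{"dx":0,"dy":0,"dz":60,"rx":0,"ry":0,"rz":0,"grip":100},{"dx":0,"dy":0,"dz":95,"rx":0,"ry":0,"rz":0,"grip":100},{"dx":0,"dy":0,"dz":95,"rx":0,"ry":0,"rz":0,"grip":100},{"dx":0,"dy":0,"dz":95,"rx":0,"ry":0,"rz":0,"grip":50}])

```text
t: 26.25
position: [0.6083, 0.0181, 0.2567]
tool_rot: [1.0, 0.025, 0.006, -0.001]
ft_force: [0.8, 0.3, -1.0]
finger_gap: 0.0754
```

Run:
```python
from h import *
state()
a=eyes.snapshot("side")[:,:,::-1];b=eyes.snapshot("top")[:,:,::-1]
cv2.imwrite('pics/side_k.png',a);cv2.imwrite('pics/v15.png',np.hstack([cv2.resize(a[165:225,280:350],(490,420),interpolation=2),cv2.resize(a[140:200,355:405],(300,420),interpolation=2)]))
```

```text
26.25 [0.6083 0.0181 0.2567] yaw [ 0.0494 -0.9988 -0.0026] [ 0.0123  0.0032 -0.9999] F [ 0.8  0.3 -1. ] gap 0.0754
```

View pics/v15.png

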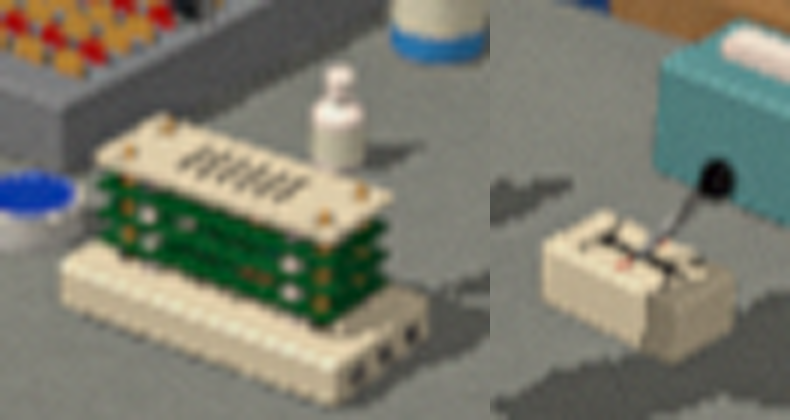

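The cover is flat on the stack with the post tips through its holes. The lever is still off, with the knob at about (393,166). Now for the lever.

Call:
drive_tool(commands=[{"dx":-19,"dy":-33,"dz":0,"rx":-0.03,"ry":0.12,"rz":-0.3,"grip":0},{"dx":-38,"dy":-66,"dz":0,"rx":-0.03,"ry":0.12,"rz":-0.6,"grip":0},{"dx":-57,"dy":-100,"dz":0,"rx":-0.03,"ry":0.12,"rz":-0.9,"grip":0},{"dx":-76,"dy":-133,"dz":0,"rx":-0.03,"ry":0.12,"rz":-1.2,"grip":0},{"dx":-95,"dy":-167,"dz":0,"rx":-0.03,"ry":0.12,"rz":-1.4,"grip":0},{"dx":-114,"dy":-200,"dz":0,"rx":-0.03,"ry":0.12,"rz":-1.6,"grip":0},{"dx":-133,"dy":-234,"dz":0,"rx":-0.03,"ry":0.12,"rz":-1.6,"grip":0},{"dx":-152,"dy":-267,"dz":0,"rx":-0.03,"ry":0.12,"rz":-1.6,"grip":0},{"dx":-171,"dy":-300,"dz":0,"rx":-0.03,"ry":0.12,"rz":-1.6,"grip":0},{"dx":-188,"dy":-334,"dz":0,"rx":-0.03,"ry":0.12,"rz":-1.6,"grip":0},{"dx":-188,"dy":-334,"dz":0,"rx":-0.03,"ry":0.12,"rz":-1.6,"grip":0},{"dx":-188,"dy":-334,"dz":-30,"rx":-0.03,"ry":0.12,"rz":-1.6,"grip":0},{"dx":-188,"dy":-334,"dz":-60,"rx":-0.03,"ry":0.12,"rz":-1.6,"grip":0},{"dx":-188,"dy":-334,"dz":-83,"rx":-0.03,"ry":0.12,"rz":-1.6,"grip":0},{"dx":-188,"dy":-334,"dz":-83,"rx":-0.03,"ry":0.12,"rz":-1.6,"grip":0},{"dx":-188,"dy":-334,"dz":-83,"rx":-0.03,"ry":0.12,"rz":-1.6,"grip":0}])

```text
t: 27.68
position: [0.418, -0.315, 0.1685]
tool_rot: [0.998, -0.059, -0.006, -0.001]
ft_force: [0.5, -1.0, 0.1]
finger_gap: 0.0001
```

Call:
drive_tool(commands=[{"dx":12,"dy":-1,"dz":3,"rx":0,"ry":0,"rz":0,"grip":0},{"dx":22,"dy":-2,"dz":4,"rx":0,"ry":0,"rz":0,"grip":0},{"dx":30,"dy":-3,"dz":4,"rx":0,"ry":0,"rz":0,"grip":0},{"dx":38,"dy":-4,"dz":4,"rx":0,"ry":0,"rz":0,"grip":0},{"dx":46,"dy":-5,"dz":4,"rx":0,"ry":0,"rz":0,"grip":0},{"dx":54,"dy":-6,"dz":4,"rx":0,"ry":0,"rz":0,"grip":0},{"dx":62,"dy":-7,"dz":4,"rx":0,"ry":0,"rz":0,"grip":0},{"dx":70,"dy":-9,"dz":4,"rx":0,"ry":0,"rz":0,"grip":0},{"dx":77,"dy":-10,"dz":4,"rx":0,"ry":0,"rz":0,"grip":0},{"dx":83,"dy":-11,"dz":4,"rx":0,"ry":0,"rz":0,"grip":0},{"dx":87,"dy":-12,"dz":4,"rx":0,"ry":0,"rz":0,"grip":0},{"dx":89,"dy":-12,"dz":4,"rx":0,"ry":0,"rz":0,"grip":0},{"dx":90,"dy":-12,"dz":4,"rx":0,"ry":0,"rz":0,"grip":0},{"dx":90,"dy":-12,"dz":4,"rx":0,"ry":0,"rz":0,"grip":0}])

```text
t: 28.85
position: [0.5082, -0.3271, 0.1724]
tool_rot: [0.998, -0.059, -0.006, -0.001]
ft_force: [-0.8, -0.8, 0.3]
finger_gap: 0.0
```

Call:
drive_tool(commands=[{"dx":-20,"dy":2,"dz":0,"rx":0,"ry":0,"rz":0,"grip":0},{"dx":-55,"dy":6,"dz":0,"rx":0,"ry":0,"rz":0,"grip":0},{"dx":-90,"dy":11,"dz":0,"rx":0,"ry":0,"rz":0,"grip":0},{"dx":-110,"dy":11,"dz":40,"rx":0,"ry":0,"rz":0,"grip":0},{"dx":-130,"dy":11,"dz":80,"rx":0,"ry":0,"rz":0,"grip":0},{"dx":-150,"dy":11,"dz":110,"rx":0,"ry":0,"rz":0,"grip":0},{"dx":-150,"dy":11,"dz":110,"rx":0,"ry":0,"rz":0,"grip":0}])

```text
t: 29.43
position: [0.3573, -0.3174, 0.289]
tool_rot: [0.998, -0.06, -0.001, 0.003]
ft_force: [0.2, -0.7, 0.5]
finger_gap: -0.0003
```

Run:
```python
from h import *
state()
a=eyes.snapshot("side")[:,:,::-1];b=eyes.snapshot("top")[:,:,::-1]
A=cv2.resize(a[140:200,355:405],(400,480),interpolation=2);B=cv2.resize(b[165:225,435:485],(400,480),interpolation=2)
def ang(t):
    s=np.sin(t-.7)*.09;return np.array([.5319+s*.993,-.3295-s*.119,.04+.09*np.cos(t-.7)])
for t,c in((.58,(0,255,0)),(.7,(0,0,255)),(.82,(255,0,255))):
    for I,cam,o in((A,'side',(355,140)),(B,'top',(435,165))):
        q=(p(ang(t),cam)[0]-o+.5)*8;print(t,cam,p(ang(t),cam)[0].round(1));cv2.drawMarker(I,tuple(int(k) for k in q),c,0,14,1)
cv2.imwrite('pics/v16.png',np.hstack([A,B]))
for n,I,x0,y0,x1,y1 in(('side',a,360,130,405,170),('top',b,440,160,485,215)):
    m=I[y0:y1,x0:x1].max(2)<45;nn,l,s,ce=cv2.connectedComponentsWithStats(m.astype(np.uint8));print(n,[(k[4],(g+[x0,y0]).round(1).tolist()) for k,g in zip(s,ce)][1:])
```

```text
29.43 [ 0.3573 -0.3174  0.289 ] yaw [-0.1196 -0.9928  0.0056] [-0.0025 -0.0053 -1.    ] F [ 0.2 -0.7  0.5] gap -0.0003
0.58 side [384.  157.1]
0.58 top [467.8 199.7]
0.7 side [381.9 156.2]
0.7 top [468.1 195.9]
0.82 side [379.8 155.6]
0.82 top [468.2 192.2]
side [(np.int32(20), [382.0, 156.5])]
top [(np.int32(1), [452.0, 189.0]), (np.int32(28), [459.0, 194.2]), (np.int32(54), [468.9, 196.3]), (np.int32(25), [458.2, 208.0]), (np.int32(1), [453.0, 212.0])]
```

Both cameras put the knob at about 0.69–0.70 rad. I'll check that the stack is unchanged and hand the job in.

Run:
```python
from h import *
a=eyes.snapshot("side")[:,:,::-1];k=cv2.imread("pics/side_k.png")
print("stack diff",cv2.absdiff(a,k)[165:225,283:350].mean())
s=cv2.imread("pics/side0.png");d=cv2.absdiff(a,s)
for n,(x0,y0,x1,y1) in dict(gel=(332,138,354,178),drops=(322,172,334,192),mug=(212,210,250,248),tin=(275,187,295,204),driver=(305,263,330,307)).items():print(n,d[y0:y1,x0:x1].mean().round(1))
state();bot.job_done()
```

```text
stack diff 2.505721393034826
gel 3.2
drops 9.6
mug 2.7
tin 5.0
driver 3.3
29.58 [ 0.3582 -0.316   0.2825] yaw [-0.1184 -0.993  -0.0016] [-0.0095  0.0028 -1.    ] F [-0.1 -0.2 -1.1] gap -0.0001
the job is handed in; nothing more can be done
```

The job is done and handed in at about 29.6 s of the 210 s allowed; no verdict was reported.

**What I did:** I pushed the dimmer lever to its off stop. Then I lowered board2, board1, board3 and the cream cover over the posts, one at a time. Last, I pushed the lever upright and backed the arm clear.

**Last checks:**
- **Stack:** Each plate seated within 0.1 mm of the tool height predicted for fully home. The side view before the lever move showed the stack flat with the cover on top. It had not changed at hand-in.
- **Lever:** Both cameras put the knob at about 0.69–0.70 rad.
- **Bystanders:** The gel bottle, mug, lens tin and driver matched the first picture. The drops area differed slightly more (9.6, against 2.7–5.0 for the others). I put that down to the new stack's shadow, as the arm never went near the bottle, but I did not check it further.
- **Not seen:** The viewer refused my last picture because the 16-picture limit was reached. The final lever reading is therefore from image code only, not checked by eye.

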